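# Load the heating drawer and set its timer

## Task

Pull the heating cabinet's drawer out to its stop and stand every amber sample jar from the bench upright in its tray. Then push the drawer fully home, and only after that roll the timer's thumbwheel until the 8 stands between the pointers. Leave the other things on the bench where they are.

Things in the scene. Friction and masses are not known exactly. Their poses are not given: they have to be found in the camera images.
- drawer (a joint): how far the heater's drawer is out, in m: 0 fully home, 0.17 at its stop. It slides straight out along the heater's own -x, with light friction (1 to 3 N).
- heater: white metal heating cabinet fixed to the bench, 240 deep (x) x 320 wide (y) x 100 mm high; origin at the centre of its underside, x pointing away from its drawer front, z up. Its one drawer fills the front. Roof underside 88 mm above the bench.
- tray_floor (a point): centre of the inner floor of the drawer's tray (moves with it), 21 mm above the bench, axes as the heater's. Inside 195 (x) x 280 mm (y); walls 25 mm high, but the front panel's top is 77 mm above the floor. At the stop the tray is in the open from its front inner wall (x = -97 mm) to x = +65 mm, the rest still under the roof. A jar standing in it passes 17 mm below the roof.
- timer: grey plastic timer box fixed to the bench, 105 (x) x 85 (y) x 62 mm high, origin at the centre of its underside, z up. A black numbered thumbwheel rises out of the middle of its roof, its axle along the timer's y.
- wheel_top (a point): highest point of the unpressed thumbwheel, 88 mm above the bench, fixed to the timer. Wheel radius 30 mm, 28 mm wide, 26 mm proud of the box. It is sprung: it sinks under a finger, 1.6 N to start and 0.8 N more per mm, 6 mm at most. A fingertip pressed 3 to 5 mm down on the top and moved along the timer's x rolls it by friction; no clicks, it stays where left.
- wheel (a joint): angle of the thumbwheel, rad: 0 when numeral 0 is on top between the two white pointers, 0.628 more for each numeral (n at 0.628 n), stops just beyond 0 and 9. It grows when the wheel's top is rolled towards the timer's +x (away from the robot). White numerals 0 to 9 on the rim, feet towards the robot; the one on top between the pointers is what is set.
- jar0_center (a point): centre (half-way up, 25 mm above its foot) of a sample jar, one of up to five alike: round, amber glass below, black ribbed cap on top, 40 mm across, 50 mm high, 80 to 170 g, standing upright on the bench. None all along if it is absent in this start.
- jar1_center (a point): centre (half-way up, 25 mm above its foot) of a sample jar, one of up to five alike: round, amber glass below, black ribbed cap on top, 40 mm across, 50 mm high, 80 to 170 g, standing upright on the bench. None all along if it is absent in this start.
- jar2_center (a point): centre (half-way up, 25 mm above its foot) of a sample jar, one of up to five alike: round, amber glass below, black ribbed cap on top, 40 mm across, 50 mm high, 80 to 170 g, standing upright on the bench. None all along if it is absent in this start.
- jar3_center (a point): centre (half-way up, 25 mm above its foot) of a sample jar, one of up to five alike: round, amber glass below, black ribbed cap on top, 40 mm across, 50 mm high, 80 to 170 g, standing upright on the bench. None all along if it is absent in this start.
- jar4_center (a point): centre (half-way up, 25 mm above its foot) of a sample jar, one of up to five alike: round, amber glass below, black ribbed cap on top, 40 mm across, 50 mm high, 80 to 170 g, standing upright on the bench. None all along if it is absent in this start.
- wash_bottle: white plastic bottle, 36 mm across, 100 mm high; not part of the job. Origin at the centre of its foot.
- weight: steel weight with a knob, 36 mm across, 42 mm high; not part of the job. Origin at the centre of its foot.
- beaker: open white cup, 40 mm across, 45 mm high; not part of the job. Origin at the centre of its foot.
- driver: red screwdriver lying between the timer and the tube rack; not part of the job.
- well_plate: white well plate, 127 x 85 x 14 mm, lying at the left; not part of the job.
- collar: aluminium collar, 60 mm across, 20 mm high, lying at the left; not part of the job.
- drawer_handle (a point): middle of the drawer's steel bar handle: a round bar 11 mm thick and 120 mm long along the heater's y, 77 mm above the bench, with a free gap of 39.5 mm between it and the drawer's front panel. The front panel's top is 98 mm above the bench. The point moves with the drawer.

How it is judged (in metres and radians):
On the way, in this order (a step that is already met when the one before it is completed fails the run):
1. the drawer is out to its stop (value of joint drawer above 0.16 m), for 0.2 s.
2. every jar stands upright in the tray, let go, with the drawer still out (x of jar0_center in the frame of tray_floor between -0.1 and 0.1 m and y of jar0_center in the frame of tray_floor between -0.145 and 0.145 m and z of jar0_center in the frame of tray_floor between 0.015 and 0.035 m and angle between each of jar0_center, jar1_center, jar2_center, jar3_center, jar4_center's own z axis and vertical below 0.25 rad and x of jar1_center in the frame of tray_floor between -0.1 and 0.1 m and y of jar1_center in the frame of tray_floor between -0.145 and 0.145 m and z of jar1_center in the frame of tray_floor between 0.015 and 0.035 m and x of jar2_center in the frame of tray_floor between -0.1 and 0.1 m and y of jar2_center in the frame of tray_floor between -0.145 and 0.145 m and z of jar2_center in the frame of tray_floor between 0.015 and 0.035 m and x of jar3_center in the frame of tray_floor between -0.1 and 0.1 m and y of jar3_center in the frame of tray_floor between -0.145 and 0.145 m and z of jar3_center in the frame of tray_floor between 0.015 and 0.035 m and x of jar4_center in the frame of tray_floor between -0.1 and 0.1 m and y of jar4_center in the frame of tray_floor between -0.145 and 0.145 m and z of jar4_center in the frame of tray_floor between 0.015 and 0.035 m and contact force between each of jar0, jar1, jar2, jar3, jar4 and the fingers below 0.05 N and value of joint drawer above 0.1 m), for 0.2 s.
3. the drawer is fully home (value of joint drawer below 0.006 m), for 0.2 s.
4. the wheel shows 8 (value of joint wheel between 4.83 and 5.23 rad), for 0.2 s.
At the end, for the whole second after the job is handed in: Every jar present stands upright (within 0.25 rad) and still on the tray floor inside the drawer, the drawer is home within 6 mm, and the wheel is at rest within 0.2 rad of the 8 (5.03 rad) (all of step 4 and x of jar0_center in the frame of tray_floor between -0.1 and 0.1 m and y of jar0_center in the frame of tray_floor between -0.145 and 0.145 m and z of jar0_center in the frame of tray_floor between 0.015 and 0.035 m and angle between each of jar0_center, jar1_center, jar2_center, jar3_center, jar4_center's own z axis and vertical below 0.25 rad and x of jar1_center in the frame of tray_floor between -0.1 and 0.1 m and y of jar1_center in the frame of tray_floor between -0.145 and 0.145 m and z of jar1_center in the frame of tray_floor between 0.015 and 0.035 m and x of jar2_center in the frame of tray_floor between -0.1 and 0.1 m and y of jar2_center in the frame of tray_floor between -0.145 and 0.145 m and z of jar2_center in the frame of tray_floor between 0.015 and 0.035 m and x of jar3_center in the frame of tray_floor between -0.1 and 0.1 m and y of jar3_center in the frame of tray_floor between -0.145 and 0.145 m and z of jar3_center in the frame of tray_floor between 0.015 and 0.035 m and x of jar4_center in the frame of tray_floor between -0.1 and 0.1 m and y of jar4_center in the frame of tray_floor between -0.145 and 0.145 m and z of jar4_center in the frame of tray_floor between 0.015 and 0.035 m and value of joint drawer below 0.006 m and velocity of joint wheel between -0.05 and 0.05 rad/s and linear speed of each of jar0, jar1, jar2, jar3, jar4 below 0.02 m/s); the robot touches nothing.
It fails at once if another thing on the bench (bottle, weight, cup, screwdriver, well plate, collar) is moved more than 4 cm (distance of any of wash_bottle, weight, beaker, driver, well_plate, collar from where it was at the start of the episode above 0.04 m).
Of jar0, jar1, jar2, jar3, jar4 only 3 to 5 are there at a start; the rules pass over those that are not, and their reading is None.
At some moment in a run one of jar0, jar1, jar2, jar3, jar4 may be knocked a few centimetres aside while the robot is not near it.
It also fails if it takes over 210 s, if anything falls off the work surface, if the arm or the gripper's body presses on something with over 40 N, if the wrist force passes 120 N, or if a joint passes its speed limit or range.

## Robot

A 7-joint arm with a two-finger parallel gripper is mounted at the origin on the work surface. World frame = base frame: x ahead of the robot, y to its left, z up, the work surface at z = 0. Lengths are in mm, angles in rad, forces in N, time in s.
With the tool pointing down it reaches from about 425 to 825 mm from the base axis. Payload 3.6 kg.
Tool frame: the origin (TCP) lies midway between the tips of the shut fingers; the grasp point (between the pads) lies 19 mm behind it; z points along the fingers, y is the line along which they close (so a half turn about z gives the same grasp; the last joint's range is limited). The gripper opens to 85 mm and grips with 20 to 120 N. Pads are 22 mm wide; open, the fingers measure 114 mm over their backs; the gripper's body (76 mm by 85 mm) begins 54 mm behind the grasp point. The pads swing forward as they close: fully open they stand 13 mm farther back than shut.
Start: joints at [-1.21, 0.615, -0.013, 1.423, 0.008, 1.103, -0.04], TCP at [245.161, 601.961, 208.097] pointing down, gripper open.
Joint ranges: [-3.12, 3.12], [-0.3, 2.06], [-1.34, 1.32], [0.26, 2.42], [-1.36, 4.5], [0.01, 1.98], [-2.84, 2.84]. Speed limits (rad/s): [2.79, 2.79, 3.14, 3.14, 3.14, 3.14, 3.14].

## Interface

Orientations are given as a unit quaternion [w, x, y, z].
In Python, from bench import get_state, get_image, calibration, close_job, spot_in, outline_of gives the robot as it stands.
- The arm moves only by the tool apply_moves, never from a script. Its argument "plan" is a list of rows, each a list of 5 numbers: the finger opening in m, from 0 to 0.0854, then the shift along the tool's x, y, z in m, then the turn about the tool's z in degrees. A call has exactly 5 rows; each row is the pose to reach, as a shift and turn from the pose commanded when the call began, along the tool's axes at that moment; what a row does not reach only later rows make up. A row lasts 1/12 s, in which the tool goes at most 41.7 mm and 7.16 degrees, less where a joint would pass 70% of its speed; a pose out of reach is approached as far as the arm can. A call with a gripper value outside its range is refused whole. The fingers move at their own pace and stop on an object; "force" is the grip in N (left out, the last holds). Time passes only in rows, so rows that repeat a pose let the fingers close, or fill a call up. It gives the time, the measured TCP pose, the force, the opening and the grip force at its end, in the units of the state.
- get_state(): the state, without advancing time (a new reading comes with each control period).
- get_image(name): name is "scene" or "top" or "wrist"; returns the picture (400x640x3 uint8, red, green, blue); there is no depth.
- calibration(name): a dict with "fx", "fy", "cx", "cy" (pixels), "rvec" (rotation vector, rad) and "tvec" (3), from world to camera coordinates, as OpenCV has them. Camera axes: x right, y down, z forward; pixel columns grow to the right and rows downward; lengths in mm; the calibration is good to about 2 mm. A picture is of the moment at which its call begins: read the wrist's pose just before it. calibration takes no time and is no camera call; for the wrist camera it gives the pose at the moment of the call.
- close_job(): hands the job in; it is judged then, once.
Trained networks look in the newest picture that a camera, given by its name, has taken for a name from the list of things; names that differ only in an ending like _2 or _b are one class to them, and where a whole thing is asked for, a point or a joint stands for the part that bears it (a point fixed in the world has none). Each returns a list of dicts, best first, with "conf" (0 to 1); they miss things now and then, are a little off and sometimes report something else, mostly with a low value. They report only what shows in the picture. A call takes as long as a camera call.
- spot_in(camera, thing): "rect" ([left, top, right, bottom] in pixels, round what is visible of it).
- outline_of(camera, thing): "pixels" (400x640 bool, what is visible of it) and "rect" ([left, top, right, bottom] in pixels, round what is visible of it).
The state is a dict: "time_s": time; "qpos": joint angles; "qd": joint speeds; "effort": joint torques, N m; "eef_pos": TCP position; "tool_rot": TCP orientation; "contact_force": force on the tool from outside, world axes, zero at the start; "wrist_torque": the same for the moment, N m; "gripper_width": finger opening in mm; "gripper_force": force on a finger pad.
Only numpy, scipy, OpenCV 4.12 (cv2) and the standard library are available. Lean on these libraries where they do the work, as an engineer would, in place of code of your own. Each camera call takes 0.05 s, during which the arm holds its last target. There are 200 camera calls.

## Working session

There is one attempt and no reset: what is moved stays moved. The work goes in short steps, Python scripts to look and compute and a tool call to move; the robot and the scene stay as the last step left them, time stands still between calls to the robot, and variables do not carry over. Pictures are saved under pics/ and viewed, at most 14 in all, crops included, and the job is handed in when it is done.

Besides the shell and the picture viewer there is one more tool, called after "Call:" by a JSON object that holds its "method" and its "body", one argument or row to a line. apply_moves: Moves the arm, as the interface text tells. Its arguments: {"type":"object","properties":{"plan":{"type":"array","items":{"type":"array","items":{"type":"number"}}},"force":{"type":"number"}},"required":["plan"]}

```bash
mkdir -p pics
cat > h.py <<'E'
import numpy as np, cv2
from bench import *
from scipy.spatial.transform import Rotation as R
def save(n,f):
    im=get_image(n); cv2.imwrite('pics/'+f+'.png',im[:,:,::-1]); return im
def cam(n):
    c=calibration(n); K=np.array([[c['fx'],0,c['cx']],[0,c['fy'],c['cy']],[0,0,1]]); 
    return K,R.from_rotvec(np.ravel(c['rvec'])).as_matrix(),np.ravel(c['tvec']).astype(float)
def back(n,u,v,z):
    K,M,t=cam(n); o=-M.T@t; d=M.T@np.linalg.inv(K)@np.array([u,v,1.]); return o+d*(z-o[2])/d[2]
def proj(n,p):
    K,M,t=cam(n); q=K@(M@np.asarray(p,float)+t); return q[:2]/q[2]
E
python3 - <<'E'
from h import *
s=get_state(); print({k:np.round(v,3) for k,v in s.items()})
print(R.from_quat(np.roll(s['tool_rot'],-1)).as_matrix().round(3))
for n in ('top','scene'):
    save(n,n+'0'); K,M,t=cam(n); print(n,(-M.T@t).round(), M.round(2).tolist(),K[0,0])
    for th in ['heater','timer','jar0_center','drawer_handle','wheel','wash_bottle','weight','beaker']:
        print(th,[(np.round(d['rect']).tolist(),round(d['conf'],2)) for d in spot_in(n,th)][:7])
E
```

```text
{'time_s': np.float64(0.0), 'qpos': array([-1.21 ,  0.616, -0.013,  1.425,  0.008,  1.103, -0.04 ]), 'qd': array([-0.   , -0.   ,  0.001, -0.   , -0.001,  0.001, -0.001]), 'effort': array([ 0.0000e+00, -4.6922e+01,  2.5900e-01, -1.7104e+01,  1.0000e-02,
        1.0000e-02, -0.0000e+00]), 'eef_pos': array([244.874, 601.212, 206.916]), 'tool_rot': array([-0.   ,  0.192,  0.981, -0.001]), 'contact_force': array([-0.174, -0.067, -0.766]), 'wrist_torque': array([ 0.06 , -0.006, -0.006]), 'gripper_force': np.float64(0.0), 'gripper_width': np.float64(85.078)}
[[-0.926  0.377 -0.001]
 [ 0.377  0.926 -0.002]
 [-0.    -0.003 -1.   ]]
top [ 383.   62. 1193.] [[-0.01, -1.0, -0.0], [-0.98, 0.01, -0.2], [0.2, -0.0, -0.98]] 388.2100931758549
heater [([232.0, 102.0, 339.0, 200.0], 0.95)]
timer [([367.0, 167.0, 400.0, 204.0], 0.97)]
jar0_center [([406.0, 224.0, 420.0, 238.0], 0.6)]
drawer_handle [([231.0, 181.0, 336.0, 200.0], 0.87)]
wheel [([381.0, 176.0, 389.0, 195.0], 0.75), ([366.0, 166.0, 402.0, 203.0], 0.56), ([406.0, 223.0, 418.0, 237.0], 0.46)]
wash_bottle [([400.0, 253.0, 417.0, 267.0], 0.45)]
weight [([435.0, 223.0, 446.0, 230.0], 0.68)]
beaker [([467.0, 255.0, 486.0, 265.0], 0.62)]
scene [1595. -346.  933.] [[0.38, 0.93, -0.02], [0.58, -0.25, -0.78], [-0.72, 0.28, -0.63]] 440.64255956655563
heater [([303.0, 183.0, 437.0, 289.0], 0.86)]
timer [([238.0, 216.0, 280.0, 258.0], 0.55)]
jar0_center [([214.0, 209.0, 230.0, 225.0], 0.79), ([238.0, 214.0, 283.0, 260.0], 0.26)]
drawer_handle [([303.0, 185.0, 394.0, 206.0], 0.74)]
wheel [([253.0, 220.0, 267.0, 234.0], 0.52), ([239.0, 216.0, 284.0, 260.0], 0.46)]
wash_bottle [([214.0, 181.0, 227.0, 207.0], 0.68)]
weight [([190.0, 224.0, 201.0, 238.0], 0.42), ([303.0, 185.0, 395.0, 209.0], 0.34)]
beaker [([151.0, 206.0, 163.0, 225.0], 0.63)]
```

Run:
```python
import cv2
a=cv2.imread('pics/top0.png')[90:350,180:530]; cv2.imwrite('pics/top0c.png',cv2.resize(a,None,fx=2.25,fy=2.25,interpolation=cv2.INTER_CUBIC))
```

```text
(no output)
```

View pics/top0c.png

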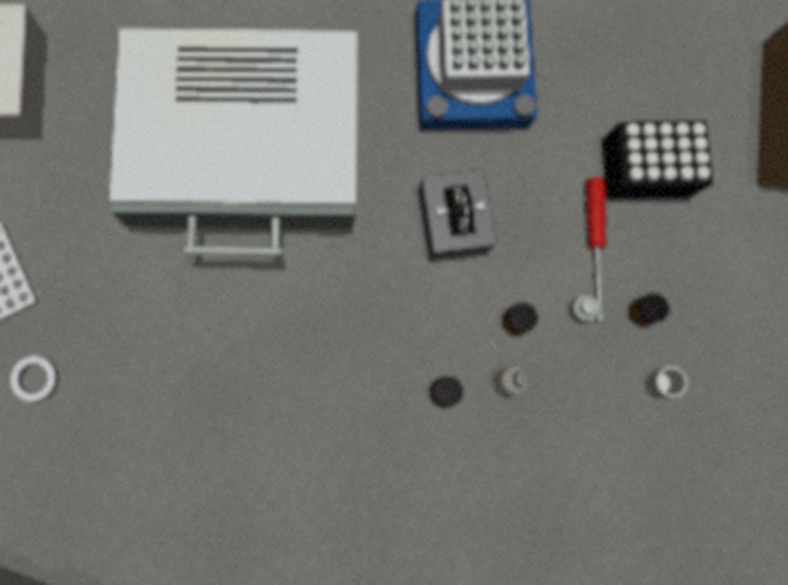

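Run:
```python
from h import *
import cv2
f=lambda x,y:(x/2.25+180,y/2.25+90)
for nm,p,z in [('jarA',(520,317),50),('jarB',(447,391),50),('jarC',(653,307),50),('bottle top',(516,380),100),('weight',(586,308),30),('beaker',(672,381),45),
 ('hFL',(112,203),100),('hFR',(357,203),100),('hBL',(119,30),100),('hBR',(357,31),100),('handleL',(187,250),77),('handleR',(283,251),77),
 ('tmFL',(433,250),62),('tmFR',(493,242),62),('tmBL',(420,180),62),('tmBR',(480,170),62),('ptrL',(441,212),62),('ptrR',(484,206),62),('whl',(461,210),88),('colr',(33,379),20),('drvTip',(600,315),5)]:
    print(nm,back('top',*f(*p),z).round(1))
K,M,t=cam('top')
im=get_image('top')
for n in ('jar0_center','timer','heater','drawer_handle'):
    for d in outline_of('top',n)[:4]: 
        m=d['pixels']; ys,xs=np.nonzero(m); print(n,round(d['conf'],2),xs.mean().round(1),ys.mean().round(1),m.sum(),cv2.minAreaRect(np.c_[xs,ys].astype(np.float32)))
```

```text
jarA [ 512.7 -209.6   50. ]
jarB [ 418.2 -109.5   50. ]
jarC [ 523.5 -385.4   50. ]
bottle top [ 428.9 -188.   100. ]
weight [ 525.8 -303.4   30. ]
beaker [ 427.  -403.3   45. ]
hFL [661.9 319.4 100. ]
hFR [657.4   3.5 100. ]
hBL [901.2 317.4 100. ]
hBR [895.2  -2.1 100. ]
handleL [603.3 225.2  77. ]
handleR [600.2 100.2  77. ]
tmFL [601.7 -97.3  62. ]
tmFR [ 611.3 -177.    62. ]
tmBL [697.5 -83.7  62. ]
tmBR [ 710.3 -164.9   62. ]
ptrL [ 653. -110.   62.]
ptrR [ 660.4 -167.7   62. ]
whl [ 649.1 -132.2   88. ]
colr [442.6 435.8  20. ]
drvTip [ 519.  -329.6    5. ]
jar0_center 0.47 410.8 230.8 175 ((410.95001220703125, 230.8500518798828), (12.965337753295898, 15.17893123626709), 71.56504821777344)
timer 0.93 382.3 184.9 1115 ((382.4219055175781, 184.74278259277344), (37.177982330322266, 30.715553283691406), 81.25383758544922)
heater 0.84 284.7 148.1 9563 ((284.0, 152.5), (99.0, 110.0), 90.0)
drawer_handle 0.75 283.6 187.6 1500 ((283.0, 191.0), (24.0, 108.0), 90.0)
drawer_handle 0.63 284.1 147.9 9584 ((283.69073486328125, 152.31417846679688), (109.06871795654297, 99.48511505126953), 0.7440592646598816)
```

Call:
{"method": "apply_moves", "body": {
  "plan": [
    [0.085,-0.04,-0.022,0,0],
    [0.085,-0.075,-0.041,0,0],
    [0.085,-0.11,-0.06,0,0],
    [0.085,-0.14,-0.076,0,0],
    [0.085,-0.165,-0.09,0,0]
  ]
}}

```text
time_s: 1.57
eef_pos: [366.7, 453.4, 208.4]
tool_rot: [0.001, 0.194, 0.981, -0.0]
contact_force: [0.6, -0.1, -0.0]
gripper_width: 85.0
gripper_force: 0.0
```

Call:
{"method": "apply_moves", "body": {
  "plan": [
    [0.045,-0.035,-0.018,0,0],
    [0.045,-0.07,-0.036,0,0],
    [0.045,-0.105,-0.054,0.005,0],
    [0.045,-0.14,-0.072,0.01,0],
    [0.045,-0.165,-0.09,0.015,0]
  ]
}}

```text
time_s: 1.98
eef_pos: [486.0, 307.7, 193.3]
tool_rot: [0.001, 0.194, 0.981, -0.0]
contact_force: [0.4, -0.2, -0.0]
gripper_width: 45.2
gripper_force: 0.0
```

Call:
{"method": "apply_moves", "body": {
  "plan": [
    [0.045,-0.035,-0.018,0,0],
    [0.045,-0.07,-0.036,0,0],
    [0.045,-0.105,-0.054,0.005,0],
    [0.045,-0.14,-0.072,0.01,0],
    [0.045,-0.165,-0.09,0.015,0]
  ]
}}

```text
time_s: 2.4
eef_pos: [604.5, 161.9, 178.1]
tool_rot: [0.001, 0.193, 0.981, -0.0]
contact_force: [0.8, 0.0, 0.1]
gripper_width: 44.8
gripper_force: 0.0
```

Call:
{"method": "apply_moves", "body": {
  "plan": [
    [0.045,0,0,0,7],
    [0.045,0,0,0,14],
    [0.045,0,0,0,21],
    [0.045,0,0,0,28],
    [0.045,0,0,0,34.5]
  ]
}}

```text
time_s: 2.82
eef_pos: [601.8, 165.2, 178.1]
tool_rot: [-0.0, 0.477, 0.879, 0.0]
contact_force: [0.6, 0.2, 0.6]
gripper_width: 45.2
gripper_force: 0.0
```

Call:
{"method": "apply_moves", "body": {
  "plan": [
    [0.045,0,0,0,7],
    [0.045,0,0,0,14],
    [0.045,0,0,0,21],
    [0.045,0,0,0,28],
    [0.045,0,0,0,34.2]
  ]
}}

```text
time_s: 3.23
eef_pos: [601.8, 165.4, 178.1]
tool_rot: [-0.0, 0.714, 0.7, 0.0]
contact_force: [0.3, -0.4, -0.6]
gripper_width: 44.7
gripper_force: 0.0
```

```bash
cat >> h.py <<'E'
def go(x,y,z,th=None):
    "shift in tool axes (m) and turn (deg) to world TCP; th = azimuth of tool y, deg"
    s=get_state(); M=R.from_quat(np.roll(s['tool_rot'],-1)).as_matrix()
    cur=np.degrees(np.arctan2(M[1,1],M[0,1])); d=M.T@(np.array([x,y,z])-s['eef_pos'])/1000
    turn=0 if th is None else -((th-cur+90)%180-90)
    print('at',s['eef_pos'].round(1),'tooly',cur.round(1),'w',s['gripper_width'].round(1),'F',s['contact_force'].round(1),'grip',s['gripper_force'].round(1),'t',s['time_s'].round(1),'q7',s['qpos'][6].round(2))
    print('shift',d.round(4),'turn',round(turn,2),'rows',(np.linalg.norm(d)/.0417).round(1))
E
python3 - <<'E'
from h import *
go(602,163,58,-.86)
im=save('wrist','w1'); K,M,t=cam('wrist'); print((-M.T@t).round(1),M[2].round(2))
for n in ('drawer_handle','jar0_center'):
    for d in outline_of('wrist',n)[:3]: print(n,d['conf'],d['rect'])
E
```

```text
Traceback (most recent call last):
  File "h.py", line 18, in go
    print('at',s['eef_pos'].round(1),'tooly',cur.round(1),'w',s['gripper_width'].round(1),'F',s['contact_force'].round(1),'grip',s['gripper_force'].round(1),'t',s['time_s'].round(1),'q7',s['qpos'][6].round(2))
                                                              ^^^^^^^^^^^^^^^^^^^^^^^^
AttributeError: 'float' object has no attribute 'round'
```

```bash
python3 - <<'E'
s=open('h.py').read()
i=s.index("    print('at'"); j=s.index("    print('shift'")
s=s[:i]+"    print('at',np.round(s['eef_pos'],1),'tooly',np.round(cur,1),*[(k,np.round(s[k],1)) for k in ('gripper_width','contact_force','gripper_force','time_s','qpos')])\n"+s[j:]
s=s.replace("-s['eef_pos'])","-np.array(s['eef_pos']))")
open('h.py','w').write(s)
E
python3 - <<'E'
from h import *
go(602,163,58,-.86)
im=save('wrist','w1'); K,M,t=cam('wrist'); print((-M.T@t).round(1),M[2].round(2))
for n in ('drawer_handle','jar0_center'):
    for d in outline_of('wrist',n)[:3]: print(n,d['conf'],d['rect'])
E
```

```text
at [601.8 165.4 178.1] tooly -1.2 ('gripper_width', np.float64(44.7)) ('contact_force', array([ 0.3, -0.4, -0.6])) ('gripper_force', np.float64(0.0)) ('time_s', np.float64(3.2)) ('qpos', array([-0.5,  0.6,  0.3,  1.6, -0.2,  1. , -0.1]))
shift [-0.0025  0.0003  0.1201] turn -0.31 rows 2.9
[603.9 233.7 343. ] [-0.01 -0.27 -0.96]
drawer_handle 0.93 [324.4, 0.0, 423.5, 352.9]
jar0_center 0.68 [171.6, 384.0, 205.7, 400.0]
```

View pics/w1.png

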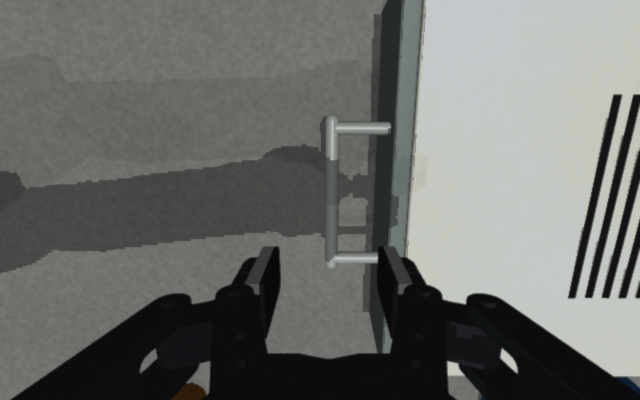

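Run:
```python
from h import *
for u,v,z in [(332,120,80),(331.5,190,80),(332,262,80),(402,120,98),(389,262,98),(330,120,80)]: print(u,v,back('wrist',u,v,z).round(1))
print(proj('wrist',get_state()['eef_pos']))
```

```text
332 120 [606.  228.1  80. ]
331.5 190 [605.1 173.   80. ]
332 262 [604.9 109.1  80. ]
402 120 [655.9 227.9  98. ]
389 262 [650.7 117.1  98. ]
330 120 [604.5 228.2  80. ]
[327.11566796 244.97955297]
```

Call:
{"method": "apply_moves", "body": {
  "plan": [
    [0.045,0,0.003,0.03,0],
    [0.045,0,0.003,0.06,0],
    [0.045,0,0.003,0.09,0],
    [0.045,0,0.003,0.118,0],
    [0.045,0,0.003,0.118,0]
  ]
}}

```text
time_s: 3.8
eef_pos: [600.0, 164.6, 54.3]
tool_rot: [-0.003, 0.711, 0.703, -0.005]
contact_force: [-1.5, 0.8, -1.8]
gripper_width: 44.7
gripper_force: 0.0
```

Call:
{"method": "apply_moves", "body": {
  "plan": [
    [0.005,0,0,0,0],
    [0.005,0,0,0,0],
    [0.005,0,0,0,0],
    [0.005,0,0,0,0],
    [0.005,0,0,0,0]
  ],
  "force": 40
}}

```text
time_s: 4.22
eef_pos: [605.8, 165.4, 61.8]
tool_rot: [0.001, 0.712, 0.702, 0.001]
contact_force: [-0.1, -0.1, 0.3]
gripper_width: 4.9
gripper_force: 0.0
```

Run:
```python
from h import *
im=save('wrist','w2'); go(604.5,166,58,-.86)
```

```text
at [605.5 165.4  61.5] tooly -0.8 ('gripper_width', np.float64(5.2)) ('contact_force', array([ 0.5, -0.2, -0.1])) ('gripper_force', np.float64(0.0)) ('time_s', np.float64(4.3)) ('qpos', array([-0.5,  0.8,  0.3,  1.7, -0.3,  0.8, -0.1]))
shift [ 0.0006 -0.001   0.0035] turn 0.02 rows 0.1
```

View pics/w2.png

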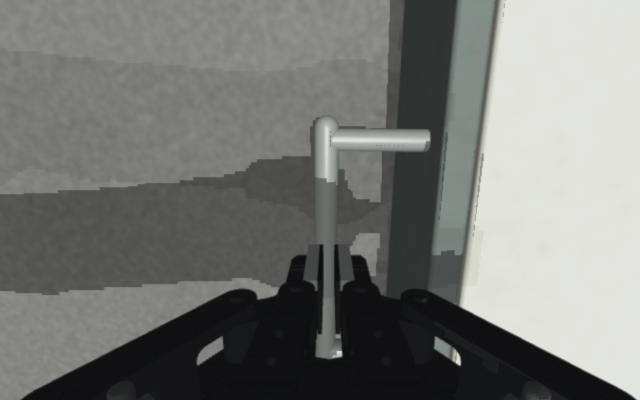

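Call:
{"method": "apply_moves", "body": {
  "plan": [
    [0.0,0,0,0,0],
    [0.0,0,0,0,0],
    [0.0,0,0,0,0],
    [0.0,-0.0,0.0,0,0],
    [0.0,0,0,0,0]
  ],
  "force": 40
}}

```text
time_s: 4.68
eef_pos: [604.7, 165.1, 60.0]
tool_rot: [-0.0, 0.712, 0.702, -0.0]
contact_force: [-0.2, 0.0, 0.8]
gripper_width: 0.2
gripper_force: 0.0
```

Run:
```python
from h import *
print('tip',proj('wrist',get_state()['eef_pos']))
for z in (30,50,77): print(z,back('wrist',326,120,z).round(1),back('wrist',330,355,z).round(1), back('wrist',428,140,z).round(1))
print(get_state()['gripper_width'])
im=get_image('wrist'); a=im[200:400,220:440]; cv2.imwrite('pics/w3.png',cv2.resize(a,None,fx=3,fy=3,interpolation=cv2.INTER_NEAREST)[:,:,::-1])
```

```text
tip [327.11140122 244.97279454]
30 [605.  229.2  30. ] [605.1  70.2  30. ] [663.9 217.1  30. ]
50 [605.2 229.7  50. ] [605.2  86.9  50. ] [658.  218.8  50. ]
77 [605.4 230.2  77. ] [605.4 109.5  77. ] [650. 221.  77.]
0.16286595179129762
```

View pics/w3.png

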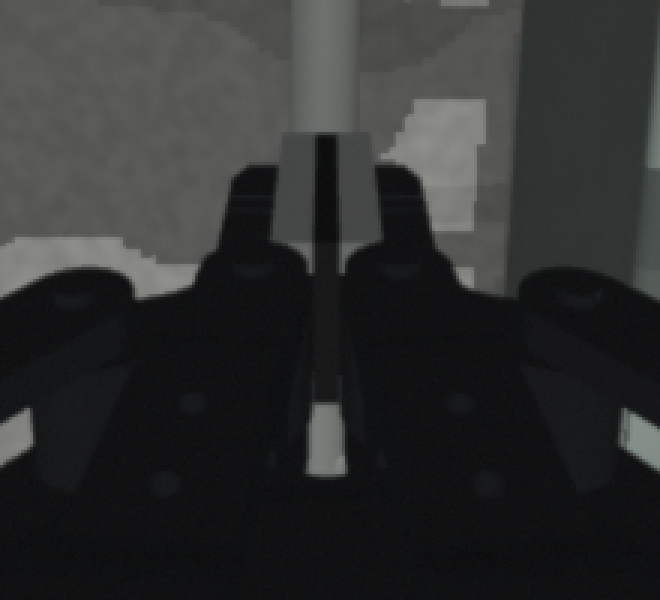

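Run:
```python
from h import *
for y in (165,176):
    for z in (60,70,77,83,90): print(y,z,proj('wrist',(605,y,z)).round(0))
K,M,t=cam('wrist'); print((-M.T@t).round(1),M.round(3).tolist(), get_state()['eef_pos'])
```

```text
165 60 [328. 245.]
165 70 [328. 253.]
165 77 [328. 259.]
165 83 [328. 264.]
165 90 [328. 271.]
176 60 [327. 226.]
176 70 [327. 232.]
176 77 [327. 237.]
176 83 [327. 242.]
176 90 [327. 248.]
[606.4 233.2 225. ] [[1.0, -0.016, 0.0], [-0.015, -0.963, 0.267], [-0.004, -0.267, -0.964]] [604.71197743 165.15724548  60.02873796]
```

Call:
{"method": "apply_moves", "body": {
  "plan": [
    [0.045,0,0,0,0],
    [0.045,0,0,0,0],
    [0.045,0,0,0,0],
    [0.045,0,0,0.01,0],
    [0.045,0,0,0.018,0]
  ]
}}

```text
time_s: 5.15
eef_pos: [604.8, 165.2, 41.5]
tool_rot: [0.0, 0.712, 0.702, 0.0]
contact_force: [-0.6, 0.6, -0.4]
gripper_width: 45.0
gripper_force: 0.0
```

Call:
{"method": "apply_moves", "body": {
  "plan": [
    [0.045,0,0,0,0],
    [0.0,0,0,0,0],
    [0.0,0,0,0,0],
    [0.0,0,0,0,0],
    [0.0,0,0,0,0]
  ]
}}

```text
time_s: 5.57
eef_pos: [604.2, 165.1, 42.2]
tool_rot: [-0.0, 0.713, 0.702, -0.0]
contact_force: [-2.1, -0.2, 1.6]
gripper_width: 9.2
gripper_force: 39.0
```

Call:
{"method": "apply_moves", "body": {
  "plan": [
    [0.0,0,-0.01,0,0],
    [0.0,0,-0.03,0,0],
    [0.0,0,-0.05,0,0],
    [0.0,0,-0.07,0,0],
    [0.0,0,-0.09,0,0]
  ]
}}

```text
time_s: 5.98
eef_pos: [516.0, 167.4, 42.3]
tool_rot: [0.001, 0.713, 0.702, 0.002]
contact_force: [2.9, 2.7, -5.4]
gripper_width: 9.4
gripper_force: 40.0
```

Call:
{"method": "apply_moves", "body": {
  "plan": [
    [0.0,0,-0.02,0,0],
    [0.0,0,-0.04,0,0],
    [0.0,0,-0.06,0,0],
    [0.0,0,-0.075,0,0],
    [0.0,0,-0.082,0,0]
  ]
}}

```text
time_s: 6.4
eef_pos: [434.4, 169.5, 42.3]
tool_rot: [0.002, 0.712, 0.702, 0.003]
contact_force: [9.4, 3.0, -20.4]
gripper_width: 9.5
gripper_force: 38.9
```

Call:
{"method": "apply_moves", "body": {
  "plan": [
    [0.0,0,0,0,0],
    [0.0,0,0,0,0],
    [0.0,0,0,0,0],
    [0.0,0,0,0,0],
    [0.0,0,0,0,0]
  ]
}}

```text
time_s: 6.82
eef_pos: [434.4, 169.5, 42.2]
tool_rot: [0.0, 0.712, 0.702, 0.002]
contact_force: [2.2, 4.8, -5.7]
gripper_width: 9.6
gripper_force: 40.4
```

Call:
{"method": "apply_moves", "body": {
  "plan": [
    [0.045,0,0,0,0],
    [0.045,0,0,0,0],
    [0.045,0,0,0,0],
    [0.045,0,0,-0.01,0],
    [0.045,0,0,-0.03,0]
  ]
}}

```text
time_s: 7.23
eef_pos: [431.0, 166.3, 71.1]
tool_rot: [-0.001, 0.713, 0.701, -0.003]
contact_force: [0.6, 0.5, -0.7]
gripper_width: 45.3
gripper_force: 0.0
```

Call:
{"method": "apply_moves", "body": {
  "plan": [
    [0.045,0,0,-0.03,0],
    [0.045,0,0,-0.06,0],
    [0.045,0,0,-0.09,0],
    [0.045,0,0,-0.12,0],
    [0.045,0,0,-0.135,0]
  ]
}}

```text
time_s: 7.65
eef_pos: [434.1, 167.1, 210.7]
tool_rot: [0.001, 0.713, 0.701, 0.002]
contact_force: [0.2, -0.2, -1.2]
gripper_width: 45.2
gripper_force: 0.0
```

Run:
```python
from h import *
im=save('top','top1'); go(420,-50,200)
print([(np.round(d['rect'],1),round(d['conf'],2)) for d in spot_in('top','drawer_handle')],[(np.round(d['rect'],1),round(d['conf'],2)) for d in spot_in('top','jar0_center')])
cv2.imwrite('pics/top1c.png',cv2.resize(im[90:350,180:530],None,fx=2.25,fy=2.25,interpolation=cv2.INTER_CUBIC)[:,:,::-1])
```

```text
at [435.4 167.6 212.1] tooly -0.9 ('gripper_width', np.float64(44.8)) ('contact_force', array([0.5, 0.7, 1. ])) ('gripper_force', np.float64(0.0)) ('time_s', np.float64(7.7)) ('qpos', array([-0.7,  0.3,  0.4,  1.9, -0.2,  0.9, -0.2]))
shift [-0.2178 -0.0119  0.0112] turn 0 rows 5.2
[(array([237.2, 181.4, 336.4, 261. ]), 0.92), (array([438.3, 168.9, 447.6, 201.8]), 0.68)] [(array([403.4, 223.1, 420.5, 240.8]), 0.72)]
```

View pics/top1c.png

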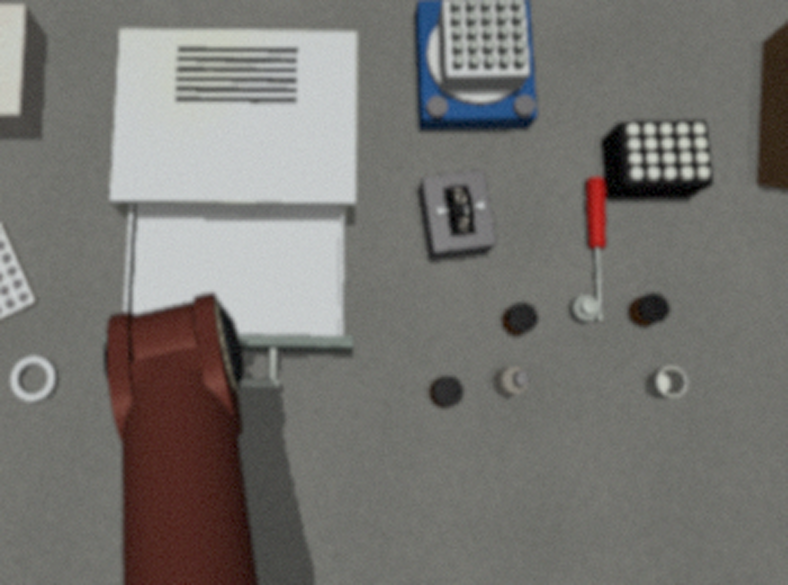

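Call:
{"method": "apply_moves", "body": {
  "plan": [
    [0.065,-0.035,0,0,0],
    [0.065,-0.07,0,0,0],
    [0.065,-0.105,0,0,0],
    [0.065,-0.14,0,0,0],
    [0.065,-0.16,0,0,0]
  ]
}}

```text
time_s: 8.22
eef_pos: [428.3, 3.2, 205.9]
tool_rot: [-0.0, 0.714, 0.7, -0.002]
contact_force: [-0.4, 0.5, 1.1]
gripper_width: 65.2
gripper_force: 0.0
```

Call:
{"method": "apply_moves", "body": {
  "plan": [
    [0.065,-0.035,0,0,0],
    [0.065,-0.07,0,0,0],
    [0.065,-0.105,0,0,0],
    [0.065,-0.14,0,0,0],
    [0.065,-0.16,0,0,0]
  ]
}}

```text
time_s: 8.63
eef_pos: [425.8, -156.6, 206.0]
tool_rot: [-0.0, 0.714, 0.7, -0.002]
contact_force: [0.2, 0.3, 0.1]
gripper_width: 65.1
gripper_force: 0.0
```

```bash
cat >> h.py <<'E'
def jars(n,zt=50):
    "jar cap centres: outline of jar, its image centroid taken at half height"
    get_image(n)
    for d in outline_of(n,'jar0_center'):
        m=d['pixels']; ys,xs=np.nonzero(m); print(round(d['conf'],2),np.round(d['rect']),m.sum(),back(n,xs.mean(),ys.mean(),zt).round(1))
E
python3 - <<'E'
from h import *
save('wrist','w4'); jars('wrist',35); go(418,-109,120)
E
```

```text
0.87 [389. 202. 437. 246.] 1574 [ 515.8 -202.9   35. ]
at [ 426.2 -153.9  205.8] tooly -1.2 ('gripper_width', np.float64(65.3)) ('contact_force', array([0.3, 0.7, 0.8])) ('gripper_force', np.float64(0.0)) ('time_s', np.float64(8.8)) ('qpos', array([-0.1,  0.3,  0.5,  2. , -0.2,  0.9,  0.5]))
shift [ 0.0447 -0.0088  0.0858] turn 0 rows 2.3
```

View pics/w4.png

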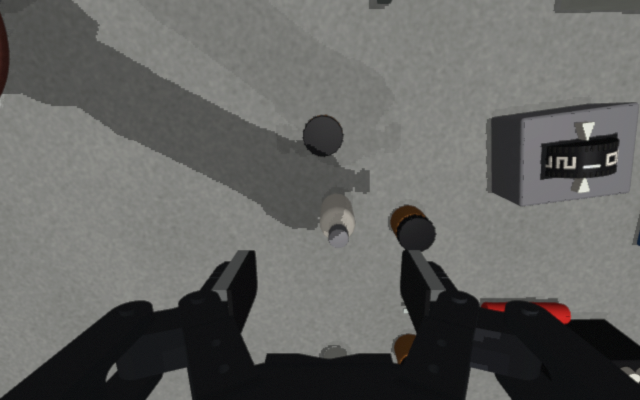

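Run:
```python
from h import *
for u,v,z in [(323,135,50),(416,233,50),(337,240,100),(407,347,50)]: print(u,v,back('wrist',u,v,z).round(1))
K,M,t=cam('wrist');print((-M.T@t).round(1))
```

```text
323 135 [ 422.4 -106.    50. ]
416 233 [ 515.4 -206.7   50. ]
337 240 [ 433.3 -193.   100. ]
407 347 [ 512.1 -344.6   50. ]
[428.8 -85.8 370.8]
```

Call:
{"method": "apply_moves", "body": {
  "plan": [
    [0.065,0.03,-0.003,0,0],
    [0.065,0.048,-0.005,0.01,0],
    [0.065,0.048,-0.005,0.04,0],
    [0.065,0.048,-0.005,0.08,0],
    [0.065,0.048,-0.005,0.11,0]
  ]
}}

```text
time_s: 9.2
eef_pos: [422.4, -101.3, 94.8]
tool_rot: [-0.002, 0.711, 0.703, -0.0]
contact_force: [0.9, 0.1, -1.3]
gripper_width: 65.1
gripper_force: 0.0
```

Run:
```python
from h import *
save('wrist','w5'); go(422.4,-106,10,-1)
```

```text
at [ 418.7 -100.6   90.5] tooly -0.6 ('gripper_width', np.float64(65.0)) ('contact_force', array([-1.7,  0.4, -3.3])) ('gripper_force', np.float64(0.0)) ('time_s', np.float64(9.2)) ('qpos', array([-0.1,  0.5,  0.4,  2.2, -0.4,  0.5,  0.5]))
shift [-0.0056  0.0048  0.0804] turn 0.35 rows 1.9
```

View pics/w5.png

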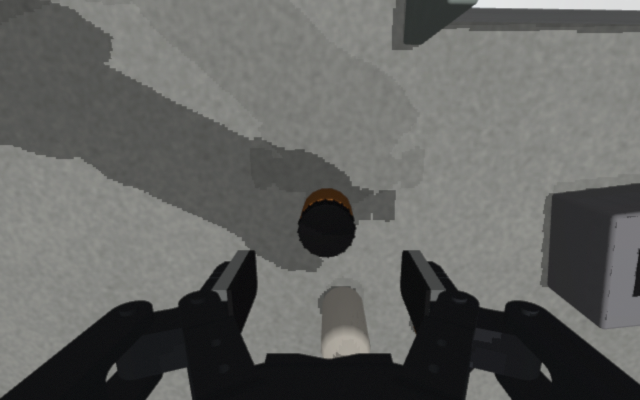

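Run:
```python
from h import *
get_image('wrist')
for d in outline_of('wrist','jar0_center'): print(d['conf'],np.round(d['rect']))
go(422.4,-106,10,-1)
for p in [(327,229,50),(345,340,100)]: print(back('wrist',*p).round(1))
```

```text
0.68 [468. 368. 485. 380.]
at [ 421.4 -102.3   95.3] tooly -0.8 ('gripper_width', np.float64(65.4)) ('contact_force', array([0.4, 0.2, 1.6])) ('gripper_force', np.float64(0.0)) ('time_s', np.float64(9.4)) ('qpos', array([-0.1,  0.5,  0.4,  2.2, -0.3,  0.6,  0.5]))
shift [-0.0038  0.0017  0.0853] turn 0.23 rows 2.0
[ 420.8 -109.5   50. ]
[ 430.7 -158.2  100. ]
```

Call:
{"method": "apply_moves", "body": {
  "plan": [
    [0.065,-0.005,0.001,0.02,0],
    [0.065,-0.005,0.001,0.04,0],
    [0.065,-0.005,0.001,0.06,0],
    [0.065,-0.005,0.001,0.075,0],
    [0.065,-0.005,0.001,0.085,0]
  ]
}}

```text
time_s: 9.77
eef_pos: [425.8, -108.8, 12.6]
tool_rot: [0.001, 0.712, 0.702, 0.001]
contact_force: [-0.1, 0.8, 0.6]
gripper_width: 65.1
gripper_force: 0.0
```

Call:
{"method": "apply_moves", "body": {
  "plan": [
    [0.065,0,0,0,0],
    [0.03,0,0,0,0],
    [0.03,0,0,0,0],
    [0.03,0,0,0,0],
    [0.03,0,0,0,0]
  ],
  "force": 35
}}

```text
time_s: 10.18
eef_pos: [425.2, -109.1, 13.7]
tool_rot: [0.001, 0.712, 0.702, 0.001]
contact_force: [-0.7, 0.2, 5.2]
gripper_width: 37.8
gripper_force: 34.4
```

Call:
{"method": "apply_moves", "body": {
  "plan": [
    [0.03,0,0,-0.01,0],
    [0.03,0,0,-0.04,0],
    [0.03,0,0,-0.075,0],
    [0.03,0,0,-0.11,0],
    [0.03,0,0,-0.125,0]
  ]
}}

```text
time_s: 10.6
eef_pos: [426.7, -109.9, 141.7]
tool_rot: [0.003, 0.712, 0.702, 0.002]
contact_force: [1.5, -0.4, -1.9]
gripper_width: 37.5
gripper_force: 35.7
```

Run:
```python
from h import *
go(580,230,135,-1)
```

```text
at [ 426.7 -109.9  141.7] tooly -0.9 ('gripper_width', np.float64(37.5)) ('contact_force', array([ 1.5, -0.4, -1.9])) ('gripper_force', np.float64(35.7)) ('time_s', np.float64(10.6)) ('qpos', array([-0.1,  0.4,  0.5,  2.1, -0.3,  0.7,  0.5]))
shift [0.3422 0.148  0.0074] turn 0.13 rows 8.9
```

Call:
{"method": "apply_moves", "body": {
  "plan": [
    [0.03,0.02,0.009,0,0],
    [0.03,0.055,0.024,0,0],
    [0.03,0.09,0.039,0,0],
    [0.03,0.125,0.054,0,0],
    [0.03,0.16,0.069,0,0]
  ]
}}

```text
time_s: 11.02
eef_pos: [496.5, 51.8, 138.4]
tool_rot: [0.0, 0.712, 0.702, 0.001]
contact_force: [1.0, -1.5, -2.0]
gripper_width: 37.5
gripper_force: 35.7
```

Call:
{"method": "apply_moves", "body": {
  "plan": [
    [0.03,0.035,0.015,0,0],
    [0.03,0.075,0.033,0,0],
    [0.03,0.115,0.05,0,0],
    [0.03,0.15,0.066,0,0],
    [0.03,0.182,0.079,0,0]
  ]
}}

```text
time_s: 11.43
eef_pos: [578.2, 234.6, 138.2]
tool_rot: [-0.0, 0.711, 0.703, 0.001]
contact_force: [0.9, -0.0, -1.2]
gripper_width: 37.8
gripper_force: 35.7
```

Call:
{"method": "apply_moves", "body": {
  "plan": [
    [0.03,0,0,0,0],
    [0.03,0,0,0,0],
    [0.03,0,0,0,0],
    [0.03,0,0,0,0],
    [0.03,0,0,0,0]
  ]
}}

```text
time_s: 11.85
eef_pos: [577.6, 228.4, 137.7]
tool_rot: [0.0, 0.713, 0.701, -0.0]
contact_force: [0.3, -0.9, -2.1]
gripper_width: 37.4
gripper_force: 35.7
```

Run:
```python
from h import *
go(580,230,37,-1); save('wrist','w6')
K,M,t=cam('wrist');print((-M.T@t).round(1))
```

```text
at [577.6 228.4 137.7] tooly -1.0 ('gripper_width', np.float64(37.4)) ('contact_force', array([ 0.3, -0.9, -2.1])) ('gripper_force', np.float64(35.7)) ('time_s', np.float64(11.8)) ('qpos', array([-0.7,  0.7,  0.5,  1.6, -0.3,  0.9, -0.1]))
shift [0.0017 0.0023 0.1007] turn -0.03 rows 2.4
[579.5 296.9 302.6]
```

View pics/w6.png

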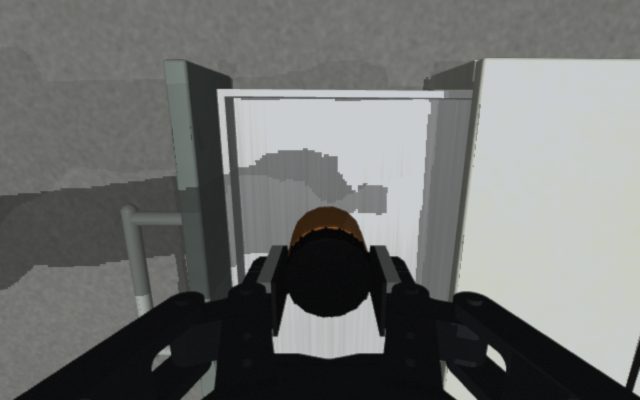

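Call:
{"method": "apply_moves", "body": {
  "plan": [
    [0.03,0,0.002,0.025,0],
    [0.03,0,0.002,0.05,0],
    [0.03,0,0.002,0.075,0],
    [0.03,0,0.002,0.09,0],
    [0.03,0,0.002,0.098,0]
  ]
}}

```text
time_s: 12.32
eef_pos: [578.1, 229.2, 36.9]
tool_rot: [-0.001, 0.713, 0.701, -0.002]
contact_force: [-0.2, -0.5, -1.7]
gripper_width: 37.7
gripper_force: 35.7
```

Call:
{"method": "apply_moves", "body": {
  "plan": [
    [0.03,0,0,0,0],
    [0.03,0,0,0.001,0],
    [0.03,0,0,0.002,0],
    [0.03,0,0,0.003,0],
    [0.03,0,0,0.003,0]
  ]
}}

```text
time_s: 12.73
eef_pos: [580.3, 230.7, 37.1]
tool_rot: [0.0, 0.712, 0.702, 0.001]
contact_force: [-0.1, -0.2, -1.3]
gripper_width: 37.4
gripper_force: 35.7
```

Call:
{"method": "apply_moves", "body": {
  "plan": [
    [0.03,0,0,0.001,0],
    [0.03,0,0,0.002,0],
    [0.03,0,0,0.003,0],
    [0.03,0,0,0.003,0],
    [0.03,0,0,0.003,0]
  ]
}}

```text
time_s: 13.15
eef_pos: [581.0, 230.8, 34.8]
tool_rot: [0.001, 0.712, 0.702, 0.001]
contact_force: [-0.7, 0.2, 6.0]
gripper_width: 37.6
gripper_force: 36.3
```

Call:
{"method": "apply_moves", "body": {
  "plan": [
    [0.06,0,0,0,0],
    [0.06,0,0,0,0],
    [0.06,0,0,0,0],
    [0.06,0,0,-0.01,0],
    [0.06,0,0,-0.035,0]
  ]
}}

```text
time_s: 13.57
eef_pos: [576.8, 229.9, 65.4]
tool_rot: [-0.002, 0.712, 0.702, -0.004]
contact_force: [-0.5, 0.3, 0.7]
gripper_width: 60.1
gripper_force: 0.0
```

Call:
{"method": "apply_moves", "body": {
  "plan": [
    [0.06,0,0,-0.03,0],
    [0.06,0,0,-0.06,0],
    [0.06,0,0,-0.085,0],
    [0.06,-0.03,-0.004,-0.1,0],
    [0.06,-0.06,-0.008,-0.11,0]
  ]
}}

```text
time_s: 13.98
eef_pos: [571.8, 172.6, 180.9]
tool_rot: [0.001, 0.711, 0.704, 0.002]
contact_force: [0.1, -1.2, -0.4]
gripper_width: 60.2
gripper_force: 0.0
```

Call:
{"method": "apply_moves", "body": {
  "plan": [
    [0.06,-0.038,-0.006,0,0],
    [0.06,-0.076,-0.012,0,0],
    [0.06,-0.114,-0.018,0,0],
    [0.06,-0.152,-0.024,0,0],
    [0.06,-0.19,-0.03,0,0]
  ]
}}

```text
time_s: 14.4
eef_pos: [537.5, -20.6, 178.9]
tool_rot: [0.0, 0.712, 0.702, 0.0]
contact_force: [0.4, -0.5, -0.3]
gripper_width: 59.8
gripper_force: 0.0
```

Call:
{"method": "apply_moves", "body": {
  "plan": [
    [0.06,-0.038,-0.006,0,0],
    [0.06,-0.076,-0.012,0,0],
    [0.06,-0.114,-0.018,0,0],
    [0.06,-0.152,-0.024,0,0],
    [0.06,-0.19,-0.03,0,0]
  ]
}}

```text
time_s: 14.82
eef_pos: [504.6, -210.2, 178.9]
tool_rot: [0.0, 0.712, 0.702, 0.0]
contact_force: [0.5, -0.4, 0.1]
gripper_width: 59.8
gripper_force: 0.0
```

Call:
{"method": "apply_moves", "body": {
  "plan": [
    [0.06,0,0,0,0],
    [0.06,0,0,0,0],
    [0.06,0,0,0,0],
    [0.06,0,0,0,0],
    [0.06,0,0,0,0]
  ]
}}

```text
time_s: 15.23
eef_pos: [505.8, -206.3, 178.1]
tool_rot: [-0.0, 0.711, 0.703, 0.0]
contact_force: [0.4, 0.6, 0.1]
gripper_width: 60.0
gripper_force: 0.0
```

```bash
cat >> h.py <<'E'
def cap(n,ztop=50,r=20,near=None):
    "dark round caps via Hough-free blob: threshold black, take blobs of the size of a cap"
    im=get_image(n); K,M,t=cam(n); g=cv2.medianBlur(im.max(2),5)
    rp=K[0,0]*r/abs((-M.T@t)[2]-ztop)
    c=cv2.HoughCircles(g,cv2.HOUGH_GRADIENT,1,2*rp,param1=60,param2=14,minRadius=int(.85*rp),maxRadius=int(1.2*rp))
    for u,v,q in ([] if c is None else c[0]):
        p=im[int(v)-3:int(v)+4,int(u)-3:int(u)+4]
        if p.size and p.max()<75: print('cap',u,v,q,round(rp,1),back(n,u,v,ztop).round(1),p.mean().round())
    return im
E
python3 - <<'E'
from h import *
im=cap('wrist'); cv2.imwrite('pics/w7.png',im[:,:,::-1]); go(515,-206,10,-1); jars('wrist',30)
E
```

```text
cap 338.5 195.5 20.7 22.6 [ 515.7 -211.    50. ] 21.0
cap 348.5 355.5 20.4 22.6 [ 525.4 -384.    50. ] 21.0
at [ 505.7 -206.5  178.1] tooly -0.7 ('gripper_width', np.float64(60.3)) ('contact_force', array([-0.6, -0.2, -0.4])) ('gripper_force', np.float64(0.0)) ('time_s', np.float64(15.3)) ('qpos', array([ 0. ,  0.5,  0.5,  1.8, -0.3,  0.9,  0.6]))
shift [0.0005 0.0093 0.1681] turn 0.33 rows 4.0
0.84 [320. 170. 363. 215.] 1636 [ 516.7 -213.6   30. ]
```

View pics/w7.png

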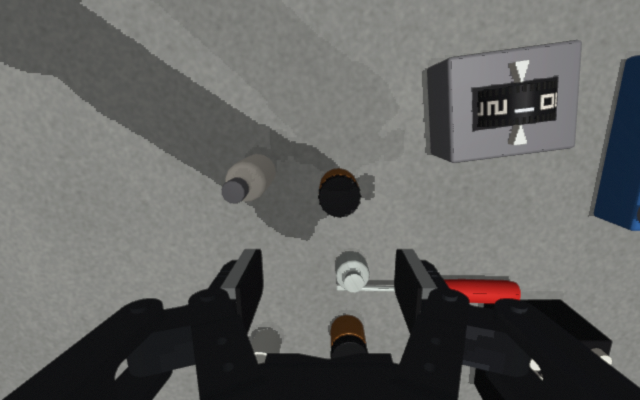

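Call:
{"method": "apply_moves", "body": {
  "plan": [
    [0.06,-0.004,0.01,0,0],
    [0.06,-0.004,0.01,0.03,0],
    [0.06,-0.004,0.01,0.06,0],
    [0.06,-0.004,0.01,0.085,0],
    [0.06,-0.004,0.01,0.1,0]
  ]
}}

```text
time_s: 15.8
eef_pos: [513.9, -210.9, 75.4]
tool_rot: [-0.002, 0.712, 0.702, -0.001]
contact_force: [-1.2, 0.6, 0.1]
gripper_width: 60.1
gripper_force: 0.0
```

Call:
{"method": "apply_moves", "body": {
  "plan": [
    [0.06,0,0,0.015,0],
    [0.06,0,0,0.03,0],
    [0.06,0,0,0.045,0],
    [0.06,0,0,0.06,0],
    [0.06,0,0,0.067,0]
  ]
}}

```text
time_s: 16.22
eef_pos: [514.4, -211.4, 9.4]
tool_rot: [-0.001, 0.712, 0.702, -0.0]
contact_force: [-0.8, -0.2, 0.0]
gripper_width: 60.1
gripper_force: 0.0
```

Call:
{"method": "apply_moves", "body": {
  "plan": [
    [0.06,0,0,0,0],
    [0.03,0,0,0,0],
    [0.03,0,0,0,0],
    [0.03,0,0,0,0],
    [0.03,0,0,0,0]
  ]
}}

```text
time_s: 16.63
eef_pos: [516.0, -212.9, 12.1]
tool_rot: [0.001, 0.712, 0.702, 0.0]
contact_force: [0.5, 0.6, 1.6]
gripper_width: 37.4
gripper_force: 35.4
```

Call:
{"method": "apply_moves", "body": {
  "plan": [
    [0.03,0,0,-0.01,0],
    [0.03,0,0,-0.04,0],
    [0.03,0,0,-0.075,0],
    [0.03,0,0,-0.11,0],
    [0.03,0,0,-0.125,0]
  ]
}}

```text
time_s: 17.05
eef_pos: [516.8, -214.0, 141.2]
tool_rot: [0.003, 0.713, 0.702, 0.001]
contact_force: [0.1, -0.3, -0.9]
gripper_width: 37.4
gripper_force: 35.7
```

Call:
{"method": "apply_moves", "body": {
  "plan": [
    [0.03,0.02,0.003,0,0],
    [0.03,0.055,0.008,0,0],
    [0.03,0.09,0.014,0,0],
    [0.03,0.125,0.019,0,0],
    [0.03,0.16,0.024,0,0]
  ]
}}

```text
time_s: 17.47
eef_pos: [541.1, -51.3, 136.9]
tool_rot: [-0.0, 0.713, 0.702, 0.0]
contact_force: [1.4, 0.7, -2.8]
gripper_width: 37.5
gripper_force: 35.7
```

Call:
{"method": "apply_moves", "body": {
  "plan": [
    [0.03,0.035,0.005,0,0],
    [0.03,0.07,0.01,0,0],
    [0.03,0.105,0.016,0,0],
    [0.03,0.14,0.021,0,0],
    [0.03,0.17,0.026,0,0]
  ]
}}

```text
time_s: 17.88
eef_pos: [569.4, 119.9, 136.6]
tool_rot: [-0.001, 0.712, 0.702, 0.0]
contact_force: [0.5, -0.2, -2.6]
gripper_width: 37.2
gripper_force: 35.7
```

Call:
{"method": "apply_moves", "body": {
  "plan": [
    [0.03,0.025,0.004,0,0],
    [0.03,0.045,0.007,0,0],
    [0.03,0.051,0.008,0,0],
    [0.03,0.051,0.008,0,0],
    [0.03,0.051,0.008,0,0]
  ]
}}

```text
time_s: 18.3
eef_pos: [578.4, 165.8, 136.3]
tool_rot: [0.0, 0.713, 0.701, -0.001]
contact_force: [0.1, -0.4, -0.7]
gripper_width: 37.6
gripper_force: 35.7
```

Run:
```python
from h import *
go(580,167,36,-1); cap('wrist',71)
```

```text
at [578.4 165.8 136.3] tooly -0.9 ('gripper_width', np.float64(37.6)) ('contact_force', array([ 0.1, -0.4, -0.7])) ('gripper_force', np.float64(35.7)) ('time_s', np.float64(18.3)) ('qpos', array([-0.6,  0.7,  0.5,  1.7, -0.4,  0.9,  0. ]))
shift [0.0014 0.0017 0.1003] turn 0.08 rows 2.4
cap 329.5 119.5 28.4 28.8 [581.2 228.3  71. ] 48.0
cap 327.5 237.5 33.4 28.8 [578.2 143.5  71. ] 11.0
cap 477.5 372.5 28.6 28.8 [701.9  20.1  71. ] 13.0
```

Call:
{"method": "apply_moves", "body": {
  "plan": [
    [0.03,0,0.002,0.025,0],
    [0.03,0,0.002,0.05,0],
    [0.03,0,0.002,0.075,0],
    [0.03,0,0.002,0.09,0],
    [0.03,0,0.002,0.098,0]
  ]
}}

```text
time_s: 18.77
eef_pos: [579.2, 164.3, 36.1]
tool_rot: [-0.001, 0.714, 0.7, -0.002]
contact_force: [0.6, 0.4, -1.3]
gripper_width: 37.4
gripper_force: 35.7
```

Call:
{"method": "apply_moves", "body": {
  "plan": [
    [0.03,0,0,0,0],
    [0.03,0,0,0.002,0],
    [0.03,0,0,0.003,0],
    [0.03,0,0,0.004,0],
    [0.03,0,0,0.004,0]
  ]
}}

```text
time_s: 19.18
eef_pos: [581.3, 167.6, 35.0]
tool_rot: [0.0, 0.712, 0.702, 0.001]
contact_force: [-0.3, 0.0, -1.6]
gripper_width: 37.7
gripper_force: 35.7
```

Call:
{"method": "apply_moves", "body": {
  "plan": [
    [0.03,0,0,0.001,0],
    [0.03,0,0,0.002,0],
    [0.03,0,0,0.0025,0],
    [0.03,0,0,0.0025,0],
    [0.03,0,0,0.0025,0]
  ]
}}

```text
time_s: 19.6
eef_pos: [581.6, 167.7, 33.1]
tool_rot: [0.0, 0.712, 0.702, 0.001]
contact_force: [-1.2, 0.0, 3.7]
gripper_width: 37.6
gripper_force: 36.3
```

Call:
{"method": "apply_moves", "body": {
  "plan": [
    [0.06,0,0,0,0],
    [0.06,0,0,0,0],
    [0.06,0,0,0,0],
    [0.06,0,0,-0.01,0],
    [0.06,0,0,-0.035,0]
  ]
}}

```text
time_s: 20.02
eef_pos: [578.0, 167.2, 64.2]
tool_rot: [-0.002, 0.712, 0.702, -0.003]
contact_force: [-0.2, -0.1, -0.1]
gripper_width: 60.1
gripper_force: 0.0
```

Call:
{"method": "apply_moves", "body": {
  "plan": [
    [0.06,0,0,-0.03,0],
    [0.06,0,0,-0.06,0],
    [0.06,0,0,-0.085,0],
    [0.06,-0.01,-0.001,-0.1,0],
    [0.06,-0.03,-0.003,-0.11,0]
  ]
}}

```text
time_s: 20.43
eef_pos: [578.5, 141.0, 179.5]
tool_rot: [0.0, 0.71, 0.704, 0.003]
contact_force: [-0.2, -0.2, 0.1]
gripper_width: 60.1
gripper_force: 0.0
```

Call:
{"method": "apply_moves", "body": {
  "plan": [
    [0.06,-0.035,-0.003,0,0],
    [0.06,-0.07,-0.006,0,0],
    [0.06,-0.108,-0.009,0,0],
    [0.06,-0.146,-0.012,0,0],
    [0.06,-0.184,-0.016,0,0]
  ]
}}

```text
time_s: 20.85
eef_pos: [558.4, -47.9, 177.5]
tool_rot: [0.0, 0.712, 0.702, 0.0]
contact_force: [0.2, -0.3, -0.5]
gripper_width: 60.4
gripper_force: 0.0
```

Call:
{"method": "apply_moves", "body": {
  "plan": [
    [0.06,-0.037,-0.003,0,0],
    [0.06,-0.074,-0.006,0,0],
    [0.06,-0.111,-0.009,0,0],
    [0.06,-0.148,-0.012,0,0],
    [0.06,-0.184,-0.016,0,0]
  ]
}}

```text
time_s: 21.27
eef_pos: [539.5, -232.0, 177.4]
tool_rot: [0.0, 0.713, 0.702, 0.0]
contact_force: [0.7, 0.5, -0.3]
gripper_width: 60.2
gripper_force: 0.0
```

Call:
{"method": "apply_moves", "body": {
  "plan": [
    [0.06,-0.037,-0.003,0,0],
    [0.06,-0.074,-0.006,0,0],
    [0.06,-0.111,-0.009,0,0],
    [0.06,-0.14,-0.012,0,0],
    [0.06,-0.15,-0.013,0,0]
  ]
}}

```text
time_s: 21.68
eef_pos: [521.2, -386.8, 177.6]
tool_rot: [0.002, 0.715, 0.699, -0.003]
contact_force: [-1.1, -0.8, 0.7]
gripper_width: 60.1
gripper_force: 0.0
```

Call:
{"method": "apply_moves", "body": {
  "plan": [
    [0.06,0,0,0,0],
    [0.06,0,0,0,0],
    [0.06,0,0,0,0],
    [0.06,0,0,0,0],
    [0.06,0,0,0,0]
  ]
}}

```text
time_s: 22.1
eef_pos: [525.7, -377.4, 176.7]
tool_rot: [-0.0, 0.711, 0.703, 0.001]
contact_force: [-0.0, 0.3, -1.5]
gripper_width: 60.0
gripper_force: 0.0
```

Run:
```python
from h import *
im=cap('wrist'); cv2.imwrite('pics/w8.png',im[:,:,::-1]); jars('wrist',30); go(525,-385,12,-1)
```

```text
cap 327.5 198.5 21.8 22.7 [ 525.4 -384.7   50. ] 22.0
at [ 525.1 -378.7  176.7] tooly -0.8 ('gripper_width', np.float64(59.8)) ('contact_force', array([ 0.5,  0.2, -0.3])) ('gripper_force', np.float64(0.0)) ('time_s', np.float64(22.2)) ('qpos', array([ 0.3,  0.7,  0.5,  1.5, -0.3,  1.1,  0.9]))
shift [-0.0064 -0.      0.1647] turn 0.23 rows 4.0
```

View pics/w8.png

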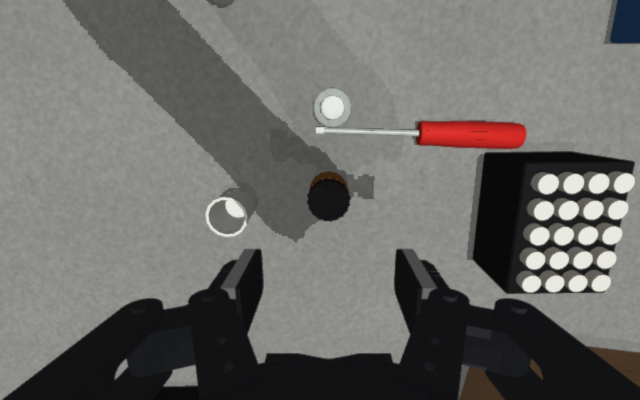

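Call:
{"method": "apply_moves", "body": {
  "plan": [
    [0.06,-0.006,0,0,0],
    [0.06,-0.006,0,0.03,0],
    [0.06,-0.006,0,0.06,0],
    [0.06,-0.006,0,0.085,0],
    [0.06,-0.006,0,0.1,0]
  ]
}}

```text
time_s: 22.67
eef_pos: [523.1, -384.8, 73.5]
tool_rot: [-0.002, 0.712, 0.702, -0.0]
contact_force: [-0.8, -0.3, 0.1]
gripper_width: 59.8
gripper_force: 0.0
```

Call:
{"method": "apply_moves", "body": {
  "plan": [
    [0.06,0,0,0.015,0],
    [0.06,0,0,0.03,0],
    [0.06,0,0,0.045,0],
    [0.06,0,0,0.058,0],
    [0.06,0,0,0.065,0]
  ]
}}

```text
time_s: 23.08
eef_pos: [523.7, -385.4, 9.8]
tool_rot: [-0.001, 0.712, 0.702, -0.0]
contact_force: [-1.0, 0.4, -0.4]
gripper_width: 59.8
gripper_force: 0.0
```

Call:
{"method": "apply_moves", "body": {
  "plan": [
    [0.06,0,0,0,0],
    [0.03,0,0,0,0],
    [0.03,0,0,0,0],
    [0.03,0,0,0,0],
    [0.03,0,0,0,0]
  ]
}}

```text
time_s: 23.5
eef_pos: [525.2, -386.4, 12.8]
tool_rot: [0.001, 0.712, 0.702, 0.0]
contact_force: [0.0, -0.5, 1.3]
gripper_width: 37.9
gripper_force: 35.3
```

Call:
{"method": "apply_moves", "body": {
  "plan": [
    [0.03,0,0,-0.01,0],
    [0.03,0,0,-0.04,0],
    [0.03,0,0,-0.075,0],
    [0.03,0,0,-0.11,0],
    [0.03,0,0,-0.125,0]
  ]
}}

```text
time_s: 23.92
eef_pos: [526.1, -387.8, 142.7]
tool_rot: [0.004, 0.712, 0.702, 0.0]
contact_force: [0.7, -0.7, -1.5]
gripper_width: 37.2
gripper_force: 35.6
```

Call:
{"method": "apply_moves", "body": {
  "plan": [
    [0.03,0.02,0.002,0,0],
    [0.03,0.055,0.005,0,0],
    [0.03,0.09,0.009,0,0],
    [0.03,0.125,0.012,0,0],
    [0.03,0.16,0.016,0,0]
  ]
}}

```text
time_s: 24.33
eef_pos: [542.4, -224.3, 137.4]
tool_rot: [-0.0, 0.713, 0.702, 0.0]
contact_force: [0.8, 0.5, -1.3]
gripper_width: 37.2
gripper_force: 35.6
```

Call:
{"method": "apply_moves", "body": {
  "plan": [
    [0.03,0.035,0.003,0,0],
    [0.03,0.07,0.007,0,0],
    [0.03,0.105,0.01,0,0],
    [0.03,0.14,0.014,0,0],
    [0.03,0.17,0.017,0,0]
  ]
}}

```text
time_s: 24.75
eef_pos: [562.3, -53.0, 137.3]
tool_rot: [-0.001, 0.712, 0.702, 0.001]
contact_force: [0.5, 0.4, -1.3]
gripper_width: 37.5
gripper_force: 35.6
```

Call:
{"method": "apply_moves", "body": {
  "plan": [
    [0.03,0.035,0.003,0,0],
    [0.03,0.07,0.007,0,0],
    [0.03,0.105,0.01,0,0],
    [0.03,0.135,0.013,0,0],
    [0.03,0.16,0.016,0,0]
  ]
}}

```text
time_s: 25.17
eef_pos: [580.3, 107.2, 137.2]
tool_rot: [-0.001, 0.711, 0.703, 0.001]
contact_force: [-0.3, -0.2, -2.3]
gripper_width: 37.3
gripper_force: 35.6
```

Call:
{"method": "apply_moves", "body": {
  "plan": [
    [0.03,0,0,0,0],
    [0.03,0,0,0,0],
    [0.03,0,0,0,0],
    [0.03,0,0,0,0],
    [0.03,0,0,0,0]
  ]
}}

```text
time_s: 25.58
eef_pos: [580.8, 101.4, 137.0]
tool_rot: [0.0, 0.714, 0.701, -0.0]
contact_force: [0.1, -0.6, -1.5]
gripper_width: 37.4
gripper_force: 35.6
```

Run:
```python
from h import *
go(580,104,36,-1); cap('wrist',71)
```

```text
at [580.8 101.4 137. ] tooly -1.0 ('gripper_width', np.float64(37.4)) ('contact_force', array([ 0.1, -0.6, -1.5])) ('gripper_force', np.float64(35.6)) ('time_s', np.float64(25.6)) ('qpos', array([-0.5,  0.6,  0.5,  1.7, -0.4,  0.9,  0.1]))
shift [ 0.0027 -0.0009  0.101 ] turn -0.04 rows 2.4
cap 324.5 18.5 31.0 28.7 [581.4 226.5  71. ] 47.0
cap 326.5 113.5 27.9 28.7 [581.5 169.3  71. ] 48.0
cap 327.5 238.5 33.4 28.7 [580.5  79.6  71. ] 11.0
```

Call:
{"method": "apply_moves", "body": {
  "plan": [
    [0.03,0.002,0,0.025,0],
    [0.03,0.002,0,0.05,0],
    [0.03,0.002,0,0.075,0],
    [0.03,0.002,0,0.09,0],
    [0.03,0.002,0,0.099,0]
  ]
}}

```text
time_s: 26.05
eef_pos: [579.5, 104.5, 35.5]
tool_rot: [-0.001, 0.713, 0.701, -0.002]
contact_force: [-0.7, -0.8, -1.4]
gripper_width: 37.3
gripper_force: 35.6
```

Call:
{"method": "apply_moves", "body": {
  "plan": [
    [0.03,0,0,0,0],
    [0.03,0,0,0.002,0],
    [0.03,0,0,0.003,0],
    [0.03,0,0,0.004,0],
    [0.03,0,0,0.005,0]
  ]
}}

```text
time_s: 26.47
eef_pos: [581.7, 105.6, 33.7]
tool_rot: [0.001, 0.712, 0.702, 0.001]
contact_force: [0.9, -0.3, 6.5]
gripper_width: 37.7
gripper_force: 36.5
```

Call:
{"method": "apply_moves", "body": {
  "plan": [
    [0.06,0,0,0,0],
    [0.06,0,0,0,0],
    [0.06,0,0,0,0],
    [0.06,0,0,-0.01,0],
    [0.06,0,0,-0.035,0]
  ]
}}

```text
time_s: 26.88
eef_pos: [578.2, 105.5, 65.7]
tool_rot: [-0.002, 0.712, 0.702, -0.003]
contact_force: [-0.2, -0.0, -0.4]
gripper_width: 60.4
gripper_force: 0.0
```

Call:
{"method": "apply_moves", "body": {
  "plan": [
    [0.06,0,0,-0.03,0],
    [0.06,0,0,-0.06,0],
    [0.06,0,0,-0.085,0],
    [0.06,0,0,-0.1,0],
    [0.06,0,0,-0.11,0]
  ]
}}

```text
time_s: 27.3
eef_pos: [582.0, 105.3, 180.9]
tool_rot: [0.001, 0.712, 0.702, 0.002]
contact_force: [0.7, -0.7, 0.3]
gripper_width: 59.9
gripper_force: 0.0
```

Call:
{"method": "apply_moves", "body": {
  "plan": [
    [0.06,0.01,-0.025,0,0],
    [0.06,0.025,-0.06,0,0],
    [0.06,0.04,-0.095,0,0],
    [0.045,0.053,-0.128,0,0],
    [0.045,0.062,-0.148,0,0]
  ]
}}

```text
time_s: 27.72
eef_pos: [429.3, 170.9, 177.1]
tool_rot: [-0.002, 0.712, 0.703, -0.002]
contact_force: [-0.5, -0.1, -0.8]
gripper_width: 44.8
gripper_force: 0.0
```

Call:
{"method": "apply_moves", "body": {
  "plan": [
    [0.045,0,0,0,0],
    [0.045,0,0,0,0],
    [0.045,0,0,0,0],
    [0.045,0,0,0,0],
    [0.045,0,0,0,0]
  ]
}}

```text
time_s: 28.13
eef_pos: [435.0, 168.8, 177.7]
tool_rot: [0.001, 0.713, 0.701, 0.0]
contact_force: [0.7, 0.1, -0.3]
gripper_width: 44.9
gripper_force: 0.0
```

Run:
```python
from h import *
go(434.4,169.5,42,-1); im=cap('wrist',71); cv2.imwrite('pics/w9.png',im[:,:,::-1])
jars('top',45)
```

```text
at [435.  168.8 177.7] tooly -1.0 ('gripper_width', np.float64(44.9)) ('contact_force', array([ 0.7,  0.1, -0.3])) ('gripper_force', np.float64(0.0)) ('time_s', np.float64(28.1)) ('qpos', array([-0.8,  0.4,  0.6,  2. , -0.3,  0.8, -0.1]))
shift [ 0.0007 -0.0008  0.1357] turn 0.03 rows 3.3
cap 507.5 116.5 25.1 24.4 [578.6 231.6  71. ] 33.0
cap 497.5 191.5 25.1 24.4 [578.  170.6  71. ] 30.0
cap 489.5 260.5 23.0 24.4 [578.4 107.4  71. ] 26.0
cap 160.5 370.5 21.3 24.4 [266.9  -5.2  71. ] 16.0
0.69 [281. 203. 291. 217.] 108 [582.5 167.5  45. ]
0.27 [227. 182. 337. 260.] 5044 [580.8 153.2  45. ]
```

View pics/w9.png

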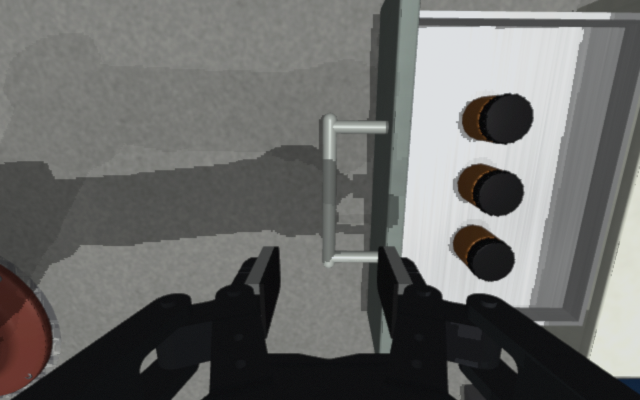

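Run:
```python
from h import *
for f in ('top0','scene0'):
    h=cv2.cvtColor(cv2.imread(f'pics/{f}.png'),cv2.COLOR_BGR2HSV)
    m=((h[...,0]>5)&(h[...,0]<22)&(h[...,1]>120)&(h[...,2]>30)).astype(np.uint8)
    n,_,st,c=cv2.connectedComponentsWithStats(m); print(f,[(st[i,4],c[i].round(0).tolist()) for i in range(1,n) if st[i,4]>5])
for p in [(512,-209,20),(421,-108,20),(525,-384,20)]: print(proj('scene',p).round(),proj('top',p).round())
```

```text
top0 [(np.int32(3433), [551.0, 137.0]), (np.int32(41), [463.0, 229.0]), (np.int32(20), [406.0, 234.0]), (np.int32(14), [35.0, 340.0]), (np.int32(13), [42.0, 345.0]), (np.int32(17), [34.0, 351.0]), (np.int32(6), [1.0, 358.0]), (np.int32(10), [6.0, 358.0]), (np.int32(21), [44.0, 362.0]), (np.int32(8), [24.0, 358.0]), (np.int32(8), [29.0, 360.0]), (np.int32(6), [24.0, 364.0]), (np.int32(129), [10.0, 374.0]), (np.int32(13), [40.0, 370.0]), (np.int32(15), [32.0, 375.0]), (np.int32(141), [25.0, 388.0]), (np.int32(10), [1.0, 384.0]), (np.int32(38), [331.0, 388.0]), (np.int32(8), [338.0, 381.0]), (np.int32(8), [342.0, 382.0]), (np.int32(8), [345.0, 383.0]), (np.int32(9), [345.0, 388.0]), (np.int32(28), [10.0, 396.0]), (np.int32(6), [323.0, 390.0]), (np.int32(6), [326.0, 394.0]), (np.int32(10), [337.0, 394.0]), (np.int32(6), [343.0, 394.0]), (np.int32(7), [348.0, 394.0]), (np.int32(11), [353.0, 395.0]), (np.int32(21), [41.0, 397.0]), (np.int32(11), [317.0, 397.0]), (np.int32(6), [19.0, 398.0]), (np.int32(13), [326.0, 398.0]), (np.int32(6), [334.0, 398.0])]
scene0 [(np.int32(13), [283.0, 3.0])
[... 179 characters left out ...]
p.int32(6), [26.0, 14.0]), (np.int32(6), [53.0, 14.0]), (np.int32(9), [60.0, 16.0]), (np.int32(11), [49.0, 18.0]), (np.int32(11), [263.0, 18.0]), (np.int32(6), [22.0, 20.0]), (np.int32(7), [39.0, 22.0]), (np.int32(6), [49.0, 26.0]), (np.int32(11), [268.0, 27.0]), (np.int32(7), [260.0, 34.0]), (np.int32(6), [74.0, 36.0]), (np.int32(6), [29.0, 38.0]), (np.int32(7), [254.0, 39.0]), (np.int32(6), [258.0, 38.0]), (np.int32(8), [270.0, 38.0]), (np.int32(22), [257.0, 45.0]), (np.int32(14), [263.0, 43.0]), (np.int32(9), [261.0, 51.0]), (np.int32(16), [244.0, 64.0]), (np.int32(15), [220.0, 219.0]), (np.int32(90), [167.0, 238.0])]
[223. 216.] [409. 232.]
[246. 192.] [377. 263.]
[168. 233.] [466. 227.]
```

Call:
{"method": "apply_moves", "body": {
  "plan": [
    [0.045,0,0,0.03,0],
    [0.045,0,0,0.06,0],
    [0.045,0,0,0.09,0],
    [0.045,0,0,0.12,0],
    [0.045,0,0,0.136,0]
  ]
}}

```text
time_s: 28.7
eef_pos: [432.6, 169.0, 38.8]
tool_rot: [-0.001, 0.713, 0.702, -0.002]
contact_force: [-0.5, 0.3, -0.4]
gripper_width: 45.0
gripper_force: 0.0
```

Call:
{"method": "apply_moves", "body": {
  "plan": [
    [0.045,0,0,0,0],
    [0.0,0,0,0,0],
    [0.0,0,0,0,0],
    [0.0,0,0,0,0],
    [0.0,0,0,0,0]
  ],
  "force": 40
}}

```text
time_s: 29.12
eef_pos: [435.3, 169.9, 43.0]
tool_rot: [0.001, 0.713, 0.702, 0.002]
contact_force: [1.1, -0.6, 2.6]
gripper_width: 8.9
gripper_force: 39.1
```

Call:
{"method": "apply_moves", "body": {
  "plan": [
    [0.0,0,0.004,0,0],
    [0.0,0,0.011,0,0],
    [0.0,0,0.021,0,0],
    [0.0,0,0.032,0,0],
    [0.0,0,0.044,0,0]
  ]
}}

```text
time_s: 29.53
eef_pos: [477.4, 168.8, 43.0]
tool_rot: [-0.001, 0.712, 0.702, -0.0]
contact_force: [-2.0, -0.2, 5.7]
gripper_width: 9.0
gripper_force: 39.5
```

Call:
{"method": "apply_moves", "body": {
  "plan": [
    [0.0,0,0.012,0,0],
    [0.0,0,0.024,0,0],
    [0.0,0,0.036,0,0],
    [0.0,0,0.048,0,0],
    [0.0,0,0.06,0,0]
  ]
}}

```text
time_s: 29.95
eef_pos: [537.9, 167.3, 43.0]
tool_rot: [-0.0, 0.713, 0.702, -0.0]
contact_force: [-2.3, -1.7, 5.4]
gripper_width: 9.3
gripper_force: 39.5
```

Call:
{"method": "apply_moves", "body": {
  "plan": [
    [0.0,0,0.012,0,0],
    [0.0,0,0.024,0,0],
    [0.0,0,0.035,0,0],
    [0.0,0,0.045,0,0],
    [0.0,0,0.053,0,0]
  ]
}}

```text
time_s: 30.37
eef_pos: [591.6, 165.9, 43.0]
tool_rot: [0.001, 0.713, 0.701, -0.0]
contact_force: [-2.4, -3.1, 6.6]
gripper_width: 9.2
gripper_force: 39.5
```

Call:
{"method": "apply_moves", "body": {
  "plan": [
    [0.0,0,0.005,0,0],
    [0.0,0,0.009,0,0],
    [0.0,0,0.012,0,0],
    [0.0,0,0.014,0,0],
    [0.0,0,0.014,0,0]
  ]
}}

```text
time_s: 30.78
eef_pos: [604.3, 165.5, 43.0]
tool_rot: [-0.0, 0.713, 0.701, -0.001]
contact_force: [-4.2, -4.0, 7.2]
gripper_width: 9.1
gripper_force: 39.8
```

Call:
{"method": "apply_moves", "body": {
  "plan": [
    [0.0,0,0,0,0],
    [0.0,0,0,0,0],
    [0.0,0,0,0,0],
    [0.0,0,0,0,0],
    [0.0,0,0,0,0]
  ]
}}

```text
time_s: 31.2
eef_pos: [604.3, 165.6, 43.0]
tool_rot: [0.0, 0.713, 0.701, -0.001]
contact_force: [-2.9, -2.9, 7.6]
gripper_width: 9.0
gripper_force: 39.8
```

Call:
{"method": "apply_moves", "body": {
  "plan": [
    [0.0,0,0.002,0,0],
    [0.0,0,0.004,0,0],
    [0.0,0,0.006,0,0],
    [0.0,0,0.006,0,0],
    [0.0,0,0.006,0,0]
  ]
}}

```text
time_s: 31.62
eef_pos: [604.0, 165.6, 42.9]
tool_rot: [-0.005, 0.713, 0.702, -0.006]
contact_force: [-13.0, -2.7, 17.3]
gripper_width: 9.6
gripper_force: 40.8
```

Call:
{"method": "apply_moves", "body": {
  "plan": [
    [0.0,0,-0.003,0,0],
    [0.0,0,-0.006,0,0],
    [0.045,0,-0.006,0,0],
    [0.045,0,-0.006,0,0],
    [0.045,0,-0.006,0,0]
  ]
}}

```text
time_s: 32.03
eef_pos: [604.8, 168.3, 41.4]
tool_rot: [-0.0, 0.712, 0.702, 0.0]
contact_force: [-0.7, 1.0, 0.8]
gripper_width: 44.3
gripper_force: 0.0
```

Call:
{"method": "apply_moves", "body": {
  "plan": [
    [0.045,0,0,-0.02,0],
    [0.045,0,0,-0.055,0],
    [0.045,0,0,-0.09,0],
    [0.045,0,0,-0.12,0],
    [0.045,0,0,-0.137,0]
  ]
}}

```text
time_s: 32.45
eef_pos: [606.8, 167.8, 182.5]
tool_rot: [0.001, 0.712, 0.702, 0.003]
contact_force: [0.3, -0.0, -0.2]
gripper_width: 45.1
gripper_force: 0.0
```

Call:
{"method": "apply_moves", "body": {
  "plan": [
    [0.0,-0.035,0.004,0,0],
    [0.0,-0.07,0.008,0,0],
    [0.0,-0.105,0.012,0,0],
    [0.0,-0.14,0.016,0,0],
    [0.0,-0.175,0.02,0,0]
  ]
}}

```text
time_s: 32.87
eef_pos: [622.4, -8.8, 178.4]
tool_rot: [-0.0, 0.712, 0.702, 0.0]
contact_force: [0.4, -0.7, 0.2]
gripper_width: 0.2
gripper_force: 0.0
```

Call:
{"method": "apply_moves", "body": {
  "plan": [
    [0.0,-0.035,0.004,0,0],
    [0.0,-0.07,0.008,0,0],
    [0.0,-0.105,0.012,0,0],
    [0.0,-0.14,0.016,0,0],
    [0.0,-0.175,0.02,0,0]
  ]
}}

```text
time_s: 33.28
eef_pos: [639.9, -184.3, 178.2]
tool_rot: [-0.0, 0.712, 0.702, 0.0]
contact_force: [0.3, -0.6, -1.0]
gripper_width: 0.5
gripper_force: 0.0
```

Call:
{"method": "apply_moves", "body": {
  "plan": [
    [0.0,0,0,0,-4.2],
    [0.0,0,0,0,-8.4],
    [0.0,0,0,0,-8.4],
    [0.0,0,0,0,-8.4],
    [0.0,0,0,0,-8.4]
  ]
}}

```text
time_s: 33.7
eef_pos: [639.8, -182.3, 178.3]
tool_rot: [-0.0, 0.659, 0.752, 0.0]
contact_force: [-0.1, 0.4, 0.5]
gripper_width: 0.1
gripper_force: 0.0
```

Run:
```python
from h import *
im=save('wrist','w10'); go(653,-135,120,7.5)
for d in outline_of('wrist','wheel'):
    ys,xs=np.nonzero(d['pixels']); print(d['conf'],np.round(d['rect']),xs.mean(),ys.mean())
for d in outline_of('wrist','timer'):
    ys,xs=np.nonzero(d['pixels']); print('timer',d['conf'],np.round(d['rect']),cv2.minAreaRect(np.c_[xs,ys].astype(np.float32)))
x,y=proj('wrist',(655,-135,80)); print(x,y)
```

```text
at [ 639.8 -182.3  178.4] tooly 7.6 ('gripper_width', np.float64(0.0)) ('contact_force', array([ 0.1, -0.2, -0.6])) ('gripper_force', np.float64(0.0)) ('time_s', np.float64(33.8)) ('qpos', array([-0. ,  0.7,  0.5,  1.4, -0.3,  1.1,  0.6]))
shift [0.0452 0.0193 0.0584] turn 0.06 rows 1.8
0.82 [324. 123. 395. 163.] 357.62534006995725 140.67819665759814
timer 0.58 [292.  84. 427. 189.] ((357.97845458984375, 136.66204833984375), (127.21005249023438, 102.19916534423828), 0.7440592050552368)
timer 0.55 [ 90. 323. 147. 360.] ((114.30001068115234, 340.10003662109375), (18.335756301879883, 60.373836517333984), 63.43495178222656)
354.62918252471906 142.92358056544117
```

View pics/w10.png

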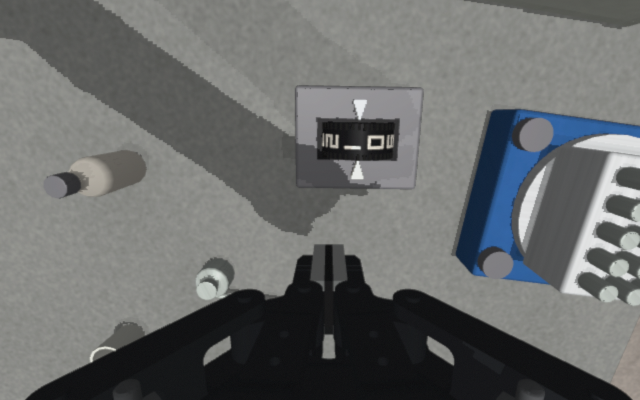

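Run:
```python
from h import *
for p in [(360,110,62),(357.5,165,62),(358.5,140.7,80),(358.5,140.7,88),(359.5,137,62)]: print(p,back('wrist',*p).round(1))
im=cv2.imread('pics/w10.png')[75:200,285:435]; cv2.imwrite('pics/w10c.png',cv2.resize(im,None,fx=5,fy=5,interpolation=cv2.INTER_CUBIC))
go(655,-134,120,7.5)
```

```text
(360, 110, 62) [ 656.9 -109.6   62. ]
(357.5, 165, 62) [ 661.9 -154.4   62. ]
(358.5, 140.7, 80) [ 657.7 -132.9   80. ]
(358.5, 140.7, 88) [ 656.9 -132.4   88. ]
(359.5, 137, 62) [ 659.9 -131.    62. ]
at [ 639.7 -182.6  178.5] tooly 7.6 ('gripper_width', np.float64(0.3)) ('contact_force', array([-0.5, -0. ,  1. ])) ('gripper_force', np.float64(0.0)) ('time_s', np.float64(33.8)) ('qpos', array([-0. ,  0.7,  0.5,  1.4, -0.3,  1.1,  0.6]))
shift [0.0461 0.0215 0.0585] turn 0.07 rows 1.9
```

Call:
{"method": "apply_moves", "body": {
  "plan": [
    [0.0,0.025,0.006,0,0],
    [0.0,0.0475,0.012,0,0],
    [0.0,0.0475,0.012,0.03,0],
    [0.0,0.0475,0.012,0.055,0],
    [0.0,0.0475,0.012,0.075,0]
  ]
}}

```text
time_s: 34.27
eef_pos: [644.9, -133.0, 102.1]
tool_rot: [-0.001, 0.658, 0.753, -0.0]
contact_force: [-0.4, 0.1, -0.2]
gripper_width: -0.3
gripper_force: 0.0
```

Call:
{"method": "apply_moves", "body": {
  "plan": [
    [0.0,0,0,0.003,0],
    [0.0,0,0,0.006,0],
    [0.0,0,0,0.009,0],
    [0.0,0,0,0.012,0],
    [0.0,0,0,0.012,0]
  ]
}}

```text
time_s: 34.68
eef_pos: [645.7, -135.0, 92.4]
tool_rot: [0.001, 0.659, 0.752, 0.0]
contact_force: [-0.4, 1.6, 0.6]
gripper_width: 0.1
gripper_force: 0.0
```

Call:
{"method": "apply_moves", "body": {
  "plan": [
    [0.0,0,0,0.002,0],
    [0.0,0,0,0.004,0],
    [0.0,0,0,0.005,0],
    [0.0,0,0,0.005,0],
    [0.0,0,0,0.005,0]
  ]
}}

```text
time_s: 35.1
eef_pos: [645.2, -134.7, 86.6]
tool_rot: [-0.0, 0.659, 0.752, -0.0]
contact_force: [-0.2, 0.2, 0.3]
gripper_width: 0.2
gripper_force: 0.0
```

Call:
{"method": "apply_moves", "body": {
  "plan": [
    [0.0,0,0,0.001,0],
    [0.0,0,0,0.002,0],
    [0.0,0,0,0.003,0],
    [0.0,0,0,0.003,0],
    [0.0,0,0,0.003,0]
  ]
}}

```text
time_s: 35.52
eef_pos: [645.1, -134.7, 83.5]
tool_rot: [-0.0, 0.659, 0.752, -0.0]
contact_force: [0.4, -0.5, -0.1]
gripper_width: 0.2
gripper_force: 0.0
```

Call:
{"method": "apply_moves", "body": {
  "plan": [
    [0.0,0,0,0.001,0],
    [0.0,0,0,0.002,0],
    [0.0,0,0,0.003,0],
    [0.0,0,0,0.003,0],
    [0.0,0,0,0.003,0]
  ]
}}

```text
time_s: 35.93
eef_pos: [645.1, -134.7, 80.5]
tool_rot: [-0.0, 0.659, 0.752, -0.0]
contact_force: [0.2, 0.2, 0.2]
gripper_width: 0.2
gripper_force: 0.0
```

Call:
{"method": "apply_moves", "body": {
  "plan": [
    [0.0,0,0,0.001,0],
    [0.0,0,0,0.002,0],
    [0.0,0,0,0.003,0],
    [0.0,0,0,0.003,0],
    [0.0,0,0,0.003,0]
  ]
}}

```text
time_s: 36.35
eef_pos: [645.1, -134.7, 77.5]
tool_rot: [-0.0, 0.659, 0.752, -0.0]
contact_force: [-0.1, 0.8, 0.5]
gripper_width: -0.1
gripper_force: 0.0
```

Call:
{"method": "apply_moves", "body": {
  "plan": [
    [0.0,0,0,0.001,0],
    [0.0,0,0,0.002,0],
    [0.0,0,0,0.003,0],
    [0.0,0,0,0.003,0],
    [0.0,0,0,0.003,0]
  ]
}}

```text
time_s: 36.77
eef_pos: [645.1, -134.7, 74.5]
tool_rot: [-0.0, 0.659, 0.752, -0.0]
contact_force: [1.0, -1.1, 0.1]
gripper_width: -0.1
gripper_force: 0.0
```

Call:
{"method": "apply_moves", "body": {
  "plan": [
    [0.0,0,0,0.001,0],
    [0.0,0,0,0.002,0],
    [0.0,0,0,0.003,0],
    [0.0,0,0,0.003,0],
    [0.0,0,0,0.003,0]
  ]
}}

```text
time_s: 37.18
eef_pos: [645.1, -134.7, 71.5]
tool_rot: [-0.0, 0.659, 0.752, -0.0]
contact_force: [-0.1, -0.6, -0.3]
gripper_width: 0.1
gripper_force: 0.0
```

Run:
```python
from h import *
im=get_image('wrist')[60:330,200:480]; cv2.imwrite('pics/w11.png',cv2.resize(im,None,fx=2.2,fy=2.2,interpolation=cv2.INTER_CUBIC)[:,:,::-1])
go(659,-132,70,7.5)
```

```text
at [ 645.1 -134.8   71.5] tooly 7.5 ('gripper_width', np.float64(0.2)) ('contact_force', array([-0.3, -0.4,  1. ])) ('gripper_force', np.float64(0.0)) ('time_s', np.float64(37.2)) ('qpos', array([-0.1,  0.8,  0.4,  1.5, -0.4,  0.9,  0.6]))
shift [0.0009 0.0141 0.0015] turn 0.04 rows 0.3
```

View pics/w11.png

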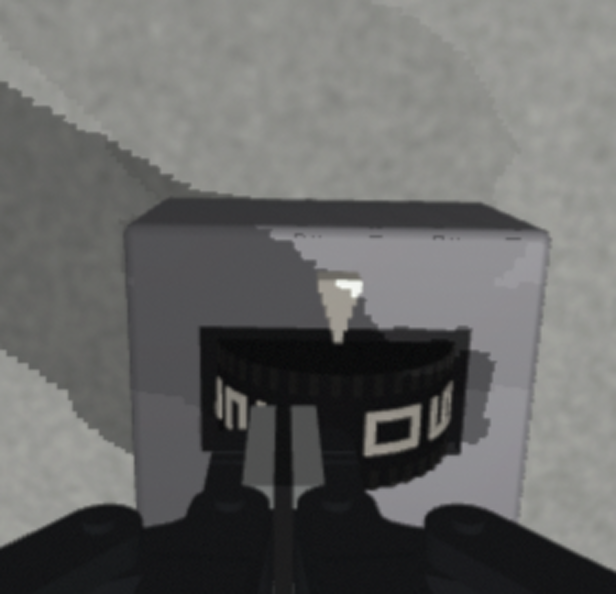

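Call:
{"method": "apply_moves", "body": {
  "plan": [
    [0.0,0.003,0,0.001,0],
    [0.0,0.003,0,0.002,0],
    [0.0,0.003,0,0.003,0],
    [0.0,0.003,0,0.003,0],
    [0.0,0.003,0,0.003,0]
  ]
}}

```text
time_s: 37.65
eef_pos: [644.7, -131.8, 68.5]
tool_rot: [-0.0, 0.659, 0.752, -0.0]
contact_force: [-0.8, 0.6, -0.5]
gripper_width: -0.1
gripper_force: 0.0
```

Call:
{"method": "apply_moves", "body": {
  "plan": [
    [0.0,0,0,0.001,0],
    [0.0,0,0,0.002,0],
    [0.0,0,0,0.002,0],
    [0.0,0,0,0.002,0],
    [0.0,0,0,0.002,0]
  ]
}}

```text
time_s: 38.07
eef_pos: [644.8, -131.8, 66.6]
tool_rot: [0.0, 0.659, 0.752, -0.0]
contact_force: [0.0, -0.6, -0.7]
gripper_width: 0.1
gripper_force: 0.0
```

Call:
{"method": "apply_moves", "body": {
  "plan": [
    [0.0,0,0,0.001,0],
    [0.0,0,0,0.002,0],
    [0.0,0,0,0.002,0],
    [0.0,0,0,0.002,0],
    [0.0,0,0,0.002,0]
  ]
}}

```text
time_s: 38.48
eef_pos: [644.8, -131.8, 64.6]
tool_rot: [-0.0, 0.659, 0.752, -0.0]
contact_force: [0.0, 0.7, 0.1]
gripper_width: 0.1
gripper_force: 0.0
```

Call:
{"method": "apply_moves", "body": {
  "plan": [
    [0.0,0,0,0.001,0],
    [0.0,0,0,0.002,0],
    [0.0,0,0,0.002,0],
    [0.0,0,0,0.002,0],
    [0.0,0,0,0.002,0]
  ]
}}

```text
time_s: 38.9
eef_pos: [645.0, -131.8, 62.9]
tool_rot: [0.0, 0.659, 0.752, 0.0]
contact_force: [-1.1, -0.1, 2.8]
gripper_width: 0.2
gripper_force: 1.3
```

Call:
{"method": "apply_moves", "body": {
  "plan": [
    [0.0,0,0,0.002,0],
    [0.0,0,0.006,0.002,0],
    [0.0,0,0.013,0.002,0],
    [0.0,0,0.021,0.002,0],
    [0.0,0,0.028,0.002,0]
  ]
}}

```text
time_s: 39.32
eef_pos: [674.2, -128.3, 61.0]
tool_rot: [0.001, 0.659, 0.752, 0.0]
contact_force: [-0.7, -0.9, 2.8]
gripper_width: 0.1
gripper_force: 1.3
```

Call:
{"method": "apply_moves", "body": {
  "plan": [
    [0.0,0,0,0,0],
    [0.0,0,0,0,0],
    [0.0,0,0,-0.01,0],
    [0.0,-0.02,-0.01,-0.05,0],
    [0.0,-0.05,-0.028,-0.09,0]
  ]
}}

```text
time_s: 39.73
eef_pos: [654.6, -167.2, 137.4]
tool_rot: [-0.004, 0.657, 0.754, 0.0]
contact_force: [1.1, -0.8, 0.8]
gripper_width: -0.1
gripper_force: 0.0
```

Call:
{"method": "apply_moves", "body": {
  "plan": [
    [0.0,0,0,0,0],
    [0.0,0,0,0,0],
    [0.0,0,0,0,0],
    [0.0,0,0,0,0],
    [0.0,0,0,0,0]
  ]
}}

```text
time_s: 40.15
eef_pos: [654.6, -169.8, 136.9]
tool_rot: [-0.002, 0.658, 0.753, -0.0]
contact_force: [0.5, -0.4, -0.5]
gripper_width: -0.2
gripper_force: 0.0
```

```bash
cat >> h.py <<'E'
C=np.array([659.4,-132.,58.]); YAW=np.radians(7.5)
def strip(im=None,ref='wrist',show=True):
    "unrolled rim: columns = angle -1.1..1.1 rad from the top (+ = timer +x), rows = across, +y at top"
    if im is None: im=get_image(ref)
    ph=np.linspace(-1.1,1.1,111); w=np.linspace(12,-12,13)
    ex=np.array([np.cos(YAW),np.sin(YAW),0]); ey=np.array([-np.sin(YAW),np.cos(YAW),0])
    P=np.array([[proj(ref,C+30*np.sin(a)*ex+b*ey+[0,0,30*np.cos(a)]) for a in ph] for b in w]).astype(np.float32)
    g=cv2.remap(im.max(2).astype(np.uint8),P[...,0],P[...,1],cv2.INTER_LINEAR)
    if show:
        for r in g: print(''.join(' .+#'[min(3,int(v)//55)] for v in r))
        print(' '*55+'^'); 
    return g
E
python3 - <<'E'
from h import *
go(645,-131.8,69,7.5)
g=strip();
E
```

```text
at [ 654.6 -169.8  136.9] tooly 7.7 ('gripper_width', np.float64(-0.2)) ('contact_force', array([ 0.5, -0.4, -0.5])) ('gripper_force', np.float64(0.0)) ('time_s', np.float64(40.2)) ('qpos', array([-0. ,  0.8,  0.4,  1.4, -0.3,  1. ,  0.6]))
shift [ 0.0387 -0.0043  0.068 ] turn 0.16 rows 1.9
                                                                                                               
                                                                                                               
                                                                                                               
                                                       ..                                                      
..........       ......    ..+++.     .+##+.     .++++++++++++++.    ..++..                               ....+
.........        .+++..    .++##+.   .+###+.     +##############.    .####.                              ...+++
.                .+++..    .++++.    .+###+.     +####+.  .+####+    +####.                              ...++#
.                .+++..    .++++.     .+++.     .+####..  .+####.    +####.                              ...+++
..........      ..+++++++..++++++..+++++++.      +####..  .+####++++++####.      .........+++...............+++
.........        .............+........+...      .+##+.   ..##############.      .++#######+++#####++++.......+
                                                                                                               
                                                                                                               
                                                                                                               
                                                       ^
```

Call:
{"method": "apply_moves", "body": {
  "plan": [
    [0.0,0.025,-0.003,0,0],
    [0.0,0.0385,-0.0045,0.02,0],
    [0.0,0.0385,-0.0045,0.05,0],
    [0.0,0.0385,-0.0045,0.069,0],
    [0.0,0.0385,-0.0045,0.069,0]
  ]
}}

```text
time_s: 40.62
eef_pos: [642.4, -131.6, 64.5]
tool_rot: [-0.005, 0.658, 0.753, -0.002]
contact_force: [-1.9, 0.7, 0.3]
gripper_width: 0.1
gripper_force: 0.0
```

Call:
{"method": "apply_moves", "body": {
  "plan": [
    [0.0,0,0,0.007,0],
    [0.0,0,0.007,0.007,0],
    [0.0,0,0.014,0.007,0],
    [0.0,0,0.021,0.007,0],
    [0.0,0,0.028,0.007,0]
  ]
}}

```text
time_s: 41.03
eef_pos: [675.8, -131.6, 64.1]
tool_rot: [0.002, 0.659, 0.752, 0.001]
contact_force: [0.5, -0.8, 0.1]
gripper_width: -0.2
gripper_force: 0.0
```

Call:
{"method": "apply_moves", "body": {
  "plan": [
    [0.0,0,0,0,0],
    [0.0,0,0,-0.009,0],
    [0.0,0,-0.01,-0.009,0],
    [0.0,0,-0.028,-0.009,0],
    [0.0,0,-0.028,-0.009,0]
  ]
}}

```text
time_s: 41.45
eef_pos: [642.6, -136.4, 72.5]
tool_rot: [-0.001, 0.66, 0.751, -0.001]
contact_force: [-0.7, -0.6, -0.2]
gripper_width: -0.2
gripper_force: 0.0
```

Call:
{"method": "apply_moves", "body": {
  "plan": [
    [0.0,0,0,0.009,0],
    [0.0,0,0.007,0.009,0],
    [0.0,0,0.014,0.009,0],
    [0.0,0,0.021,0.009,0],
    [0.0,0,0.028,0.009,0]
  ]
}}

```text
time_s: 41.87
eef_pos: [675.4, -130.7, 63.0]
tool_rot: [0.001, 0.659, 0.752, 0.0]
contact_force: [0.9, -0.1, 1.3]
gripper_width: -0.1
gripper_force: 0.0
```

Call:
{"method": "apply_moves", "body": {
  "plan": [
    [0.0,0,0,0,0],
    [0.0,0,0,0,0],
    [0.0,0,0,-0.01,0],
    [0.0,-0.02,-0.01,-0.05,0],
    [0.0,-0.05,-0.028,-0.09,0]
  ]
}}

```text
time_s: 42.28
eef_pos: [656.5, -170.0, 140.3]
tool_rot: [-0.003, 0.656, 0.754, 0.001]
contact_force: [2.3, 0.4, -0.0]
gripper_width: -0.0
gripper_force: 0.0
```

Call:
{"method": "apply_moves", "body": {
  "plan": [
    [0.0,0,0,0,0],
    [0.0,0,0,0,0],
    [0.0,0,0,0,0],
    [0.0,0,0,0,0],
    [0.0,0,0,0,0]
  ]
}}

```text
time_s: 42.7
eef_pos: [655.8, -172.6, 139.2]
tool_rot: [-0.002, 0.658, 0.753, -0.0]
contact_force: [-0.1, 0.7, 0.1]
gripper_width: -0.0
gripper_force: 0.0
```

Run:
```python
from h import *
go(645,-131.8,69,7.5)
g=strip();
```

```text
at [ 655.8 -172.6  139.2] tooly 7.7 ('gripper_width', np.float64(-0.0)) ('contact_force', array([-0.1,  0.7,  0.1])) ('gripper_force', np.float64(0.0)) ('time_s', np.float64(42.7)) ('qpos', array([-0. ,  0.8,  0.4,  1.4, -0.3,  1. ,  0.6]))
shift [ 0.0417 -0.0051  0.0703] turn 0.17 rows 2.0
                                                                                                               
                                                      .                                                        
                                                      .                                                        
                                                    ...                                                        
..............+.+++++++..     .++++.    .+######+++++++..               ..++++++++++..      ......   ..........
++.......++++.....++##+..    .+####.    .##############+.              .+###########++.    ..+###+...++++++++++
+...   ..+++..    ..+++.     .+####.    .####+.   .####+.              .+###+.             ..+###+...++#+++++++
+..   ...+++..    ..+++.      .+++..    .####+   ..####+.              .+###+.             .++##++...++#+++++++
+......+++++..    ..+++.      .+++++++++++###.   ..####..      .+++++++++####+++++++.      .++###++.+++++++++++
.............     .....       ........++...++.    .+###.       .+###################+.     ..++++++++++++++++++
                                                                                                               
                                                                                                               
                                                                                                               
                                                       ^
```

Call:
{"method": "apply_moves", "body": {
  "plan": [
    [0.0,0.025,-0.003,0,0],
    [0.0,0.0415,-0.005,0.02,0],
    [0.0,0.0415,-0.005,0.05,0],
    [0.0,0.0415,-0.005,0.07,0],
    [0.0,0.0415,-0.005,0.07,0]
  ]
}}

```text
time_s: 43.17
eef_pos: [642.2, -131.3, 65.3]
tool_rot: [-0.005, 0.658, 0.753, -0.002]
contact_force: [-0.0, 1.0, 0.5]
gripper_width: -0.0
gripper_force: 0.0
```

Call:
{"method": "apply_moves", "body": {
  "plan": [
    [0.0,0,0,0,0],
    [0.0,0,0,0,0],
    [0.0,0,0,0,0],
    [0.0,0,0,0.004,0],
    [0.0,0,0,0.008,0]
  ]
}}

```text
time_s: 43.58
eef_pos: [646.9, -134.8, 64.1]
tool_rot: [0.001, 0.659, 0.752, 0.001]
contact_force: [-0.2, 1.2, 1.6]
gripper_width: -0.0
gripper_force: 1.4
```

Call:
{"method": "apply_moves", "body": {
  "plan": [
    [0.0,0,0,0,0],
    [0.0,0,0.007,0,0],
    [0.0,0,0.014,0,0],
    [0.0,0,0.021,0,0],
    [0.0,0,0.028,0,0]
  ]
}}

```text
time_s: 44.0
eef_pos: [674.8, -130.9, 63.2]
tool_rot: [0.0, 0.659, 0.752, 0.0]
contact_force: [-0.2, -0.2, -0.0]
gripper_width: -0.0
gripper_force: 0.0
```

Call:
{"method": "apply_moves", "body": {
  "plan": [
    [0.0,0,0,0,0],
    [0.0,0,0,-0.009,0],
    [0.0,0,-0.01,-0.009,0],
    [0.0,0,-0.028,-0.009,0],
    [0.0,0,-0.028,-0.009,0]
  ]
}}

```text
time_s: 44.42
eef_pos: [642.5, -135.2, 72.1]
tool_rot: [-0.002, 0.66, 0.751, -0.001]
contact_force: [-0.2, -0.1, -0.2]
gripper_width: -0.1
gripper_force: 0.0
```

Call:
{"method": "apply_moves", "body": {
  "plan": [
    [0.0,0,0,0,0],
    [0.0,0,0,0,0],
    [0.0,0,0,0.005,0],
    [0.0,0,0,0.009,0],
    [0.0,0,0,0.009,0]
  ]
}}

```text
time_s: 44.83
eef_pos: [646.6, -134.1, 62.3]
tool_rot: [0.0, 0.659, 0.752, 0.0]
contact_force: [0.4, 0.5, 4.2]
gripper_width: -0.0
gripper_force: 1.6
```

Call:
{"method": "apply_moves", "body": {
  "plan": [
    [0.0,0,0,0,0],
    [0.0,0,0.007,0,0],
    [0.0,0,0.014,0,0],
    [0.0,0,0.021,0,0],
    [0.0,0,0.028,0,0]
  ]
}}

```text
time_s: 45.25
eef_pos: [674.7, -130.7, 62.9]
tool_rot: [0.0, 0.659, 0.752, -0.0]
contact_force: [-0.8, -0.3, 2.8]
gripper_width: 0.1
gripper_force: 0.6
```

Call:
{"method": "apply_moves", "body": {
  "plan": [
    [0.0,0,0,0,0],
    [0.0,0,0,0,0],
    [0.0,0,0,-0.01,0],
    [0.0,-0.02,-0.01,-0.05,0],
    [0.0,-0.05,-0.028,-0.09,0]
  ]
}}

```text
time_s: 45.67
eef_pos: [656.5, -170.5, 140.5]
tool_rot: [-0.002, 0.657, 0.754, 0.0]
contact_force: [1.8, -0.5, 1.6]
gripper_width: -0.4
gripper_force: 0.0
```

Call:
{"method": "apply_moves", "body": {
  "plan": [
    [0.0,0,0,0,0],
    [0.0,0,0,0,0],
    [0.0,0,0,0,0],
    [0.0,0,0,0,0],
    [0.0,0,0,0,0]
  ]
}}

```text
time_s: 46.08
eef_pos: [655.9, -172.6, 139.4]
tool_rot: [-0.002, 0.658, 0.753, -0.0]
contact_force: [0.6, 0.3, -0.5]
gripper_width: 0.1
gripper_force: 0.0
```

Run:
```python
from h import *
go(645,-131.8,69,7.5)
g=strip();
```

```text
at [ 655.9 -172.6  139.4] tooly 7.7 ('gripper_width', np.float64(0.1)) ('contact_force', array([ 0.6,  0.3, -0.5])) ('gripper_force', np.float64(0.0)) ('time_s', np.float64(46.1)) ('qpos', array([-0. ,  0.8,  0.4,  1.4, -0.3,  1. ,  0.6]))
shift [ 0.0417 -0.0052  0.0705] turn 0.16 rows 2.0
                                                                                                               
                                                                                                               
                                                                                                               
                                                                                                               
......+++.......    ..++###++++++#############+.                         .+++.      ...........................
+++.......++++..    .+####+++++######++++#####+.                         +####.    .+##############+++###++++++
.....   ..+++...     .++++.    .####+    .####+.                        .+###+.    .+####+. .++##++...+++++++++
.+.... ...+++..      .+++..    .++++.    .####+.                        .+###+.    .+###+.. ..+###+...++#++++++
+++++...+++++..      .+++++....++++++++++++###+.      .++##++++++++++++++####+.    .+###++++++####+...++#++++++
..............       ......................++..       .+#####################+.    ..+####++++++++......++.....
                                                                                                               
                                                                                                               
                                                                                                               
                                                       ^
```

Call:
{"method": "apply_moves", "body": {
  "plan": [
    [0.0,0.025,0.002,0,0],
    [0.0,0.0415,0.002,0.02,0],
    [0.0,0.0415,0.002,0.05,0],
    [0.0,0.0415,0.002,0.068,0],
    [0.0,0.0415,0.002,0.068,0]
  ]
}}

```text
time_s: 46.55
eef_pos: [649.4, -130.3, 67.5]
tool_rot: [-0.005, 0.658, 0.753, -0.002]
contact_force: [-0.3, -0.4, -1.2]
gripper_width: 0.2
gripper_force: 0.0
```

Call:
{"method": "apply_moves", "body": {
  "plan": [
    [0.0,0,0,0,0],
    [0.0,0,0,0,0],
    [0.0,0,0,0.003,0],
    [0.0,0,0,0.007,0],
    [0.0,0,0,0.01,0]
  ]
}}

```text
time_s: 46.97
eef_pos: [653.7, -133.7, 63.9]
tool_rot: [0.001, 0.659, 0.752, 0.0]
contact_force: [0.4, 0.8, 2.6]
gripper_width: -0.5
gripper_force: 1.4
```

Call:
{"method": "apply_moves", "body": {
  "plan": [
    [0.0,0,0,0,0],
    [0.0,0,0.004,0,0],
    [0.0,0,0.008,0,0],
    [0.0,0,0.0125,0,0],
    [0.0,0,0.0125,0,0]
  ]
}}

```text
time_s: 47.38
eef_pos: [666.9, -132.1, 63.4]
tool_rot: [0.001, 0.659, 0.752, 0.0]
contact_force: [0.5, 0.0, 2.8]
gripper_width: 0.2
gripper_force: 1.4
```

Call:
{"method": "apply_moves", "body": {
  "plan": [
    [0.0,0,0,0,0],
    [0.0,0,0,-0.01,0],
    [0.0,0,0,-0.03,0],
    [0.0,-0.02,-0.01,-0.06,0],
    [0.0,-0.05,-0.02,-0.08,0]
  ]
}}

```text
time_s: 47.8
eef_pos: [653.7, -177.9, 144.6]
tool_rot: [-0.001, 0.656, 0.755, 0.002]
contact_force: [1.2, -0.8, 0.5]
gripper_width: -0.1
gripper_force: 0.0
```

Call:
{"method": "apply_moves", "body": {
  "plan": [
    [0.0,0,0,0,0],
    [0.0,0,0,0,0],
    [0.0,0,0,0,0],
    [0.0,0,0,0,0],
    [0.0,0,0,0,0]
  ]
}}

```text
time_s: 48.22
eef_pos: [651.9, -181.5, 141.7]
tool_rot: [-0.002, 0.658, 0.753, 0.0]
contact_force: [0.1, 0.6, -0.2]
gripper_width: 0.1
gripper_force: 0.0
```

Run:
```python
from h import *
go(645,-131.8,69,7.5)
im=get_image('wrist'); g=strip(im)
cv2.imwrite('pics/w12.png',im[:,:,::-1])
print([(np.round(d['rect'],1),round(d['conf'],2)) for d in (get_image('top') is not None) and spot_in('top','drawer_handle')])
```

```text
at [ 651.9 -181.5  141.7] tooly 7.7 ('gripper_width', np.float64(0.1)) ('contact_force', array([ 0.1,  0.6, -0.2])) ('gripper_force', np.float64(0.0)) ('time_s', np.float64(48.2)) ('qpos', array([ 0. ,  0.8,  0.4,  1.4, -0.3,  1. ,  0.6]))
shift [ 0.05   -0.0001  0.0728] turn 0.18 rows 2.1
                                                                                                               
                                                    .                                                          
                                                   .                                                           
                                                  .....                                                        
++++..    ..++++.    .++++++++++++++..     .+#####+##########++++++..                         ....    .........
###+..   ..++##+.   .+#####++#######+.     +########################.                       ..+###+....+++##+++
+##+..   ..++##+..  .+####+.   .+###+.     +####..  .+####+.  ..####+                       .++###+....++##++++
++++..   ..++##+.   .+####+.   .+###+.     +####.   .+####..  .+####.                       .+++#++....++###++#
##++..   ..+#######+#######++++#####+.    .+#####++++######+++++###+.      .....++++++......+++##++....+++#++++
....      ...+++++++++++++++++++++++.      .+######################+.      .++##################++.....++++++++
                                                                                                               
                                                                                                               
                                                                                                               
                                                       ^
[(array([231.1, 180.5, 335.5, 199.9]), 0.77), (array([230.8,  99.7, 337.1, 198.7]), 0.46)]
```

View pics/w12.png

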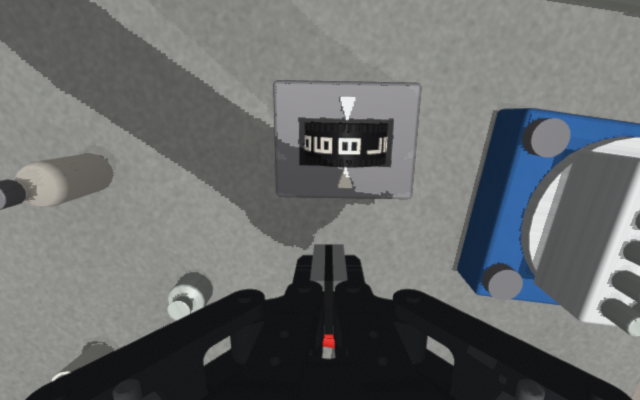

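```bash
python3 -c "
from bench import close_job
print(close_job())"
```

```text
the job is handed in; nothing more can be done
None
```

The job is handed in, with no verdict returned: the camera showed the three amber jars I found standing upright in the tray before I pushed the drawer home against its stop, and the wheel's 8 sits centred between the pointers.

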